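# Load the bench shaker with tint samples and bar them in

### The arm

A 6-joint arm with a two-finger parallel gripper is mounted at the origin on the work surface. World frame = base frame: x ahead of the robot, y to its left, z up, the work surface at z = 0. Lengths are in m, angles in rad, forces in N, time in s.
With the tool pointing down it reaches from about 0.25 to 0.775 m from the base axis. Payload 4 kg.
Tool frame: the origin (TCP) lies between the finger pads; the fingertips stand 11 mm ahead of it and the grasp point (between the pads) lies 8 mm behind it; z points along the fingers, y is the direction in which the jaws open and shut (so a half turn about z gives the same grasp; the last joint's range is limited). The gripper opens to 94 mm and grips with 3 to 60 N. Pads are 16 mm wide; open, the fingers measure 119 mm over their backs; the gripper's body (75 mm by 177 mm) begins 78 mm behind the grasp point.
Start: joints at [-1.333, 0.087, 1.371, -0, 1.684, -0.103], TCP at [0.184, -0.518, 0.217] pointing down, gripper open.
Joint ranges: [-3.1, 3.1], [-0.76, 2.03], [0.27, 2.55], [-1.08, 4.22], [0.17, 2.65], [-2.57, 2.57]. Speed limits (rad/s): [2.79, 2.79, 3.14, 3.14, 3.14, 3.14].

### API

Orientations are given as [roll, pitch, yaw] about the fixed x, y, z axes, in that order (R = Rz(yaw) Ry(pitch) Rx(roll)).
In Python, from bench import get_obs, cams, ticket gives the robot as it stands. The module is installed in compiled form; this text tells all that it offers.
- The arm moves only by the shell command python3 -m crank 'ROWS'. ROWS is JSON, a list of rows, each an object of numbers: "tx", "ty", "tz": the shift along the tool's x, y, z in cm; "twist": the turn about the tool's z in degrees; "grip": the opening, from 0 (shut) to 1 (fully open). In form: [{"tx": .., "ty": .., "tz": .., "twist": .., "grip": ..}, ...]. A call has 1 to 12 rows; each row shifts and turns the commanded pose from where the row before left it, along the tool's axes as they then stand; what a row does not reach is not made up. A row lasts 1/8 s, in which the tool goes at most 62.5 mm and 10.7 degrees, less where a joint would pass 70% of its speed; a pose out of reach is approached as far as the arm can. A call is refused whole if a number of a shift passes 6.25 or a number of a turn 10.7, either way. A call with a gripper value outside its range is refused whole. The fingers move at their own pace and stop on an object; the grip force is fixed at half the most. Time passes only in rows, so rows that do not move let the fingers close. It gives the time, the measured TCP pose, the force and the opening at its end, in the units of the state.
- get_obs(): the state, without advancing time (a new reading comes with each control period).
- cams.snapshot(name): name is "side" or "top" or "wrist"; returns a dict with "frame" (420x560x3 uint8, red, green, blue), "intrinsics" (3x3 intrinsics, pixels), "dist" ([k1, k2, p1, p2, k3] as OpenCV has them; the pictures are not rectified), "R" (3x3) and "t" (3): a world point X has camera coordinates R X + t; the wrist camera has in their place "hand_eye" (4x4, takes a point from camera to tool coordinates, whose origin is the TCP and whose axes are the flange's). Camera axes: x right, y down, z forward; pixel columns grow to the right and rows downward; lengths in m; the calibration is good to about 2 mm. A picture is of the moment at which its call begins: read the wrist's pose just before it. There is no depth.
- ticket.close_job(): hands the job in, once; it reports no verdict.
Trained networks look in a picture, given as the dict that the camera call returned (one of the last four; its "shot" number tells which), for a name from the list of things; names that differ only in an ending like _2 or _b are one class to them, and where a whole thing is asked for, a point or a joint stands for the part that bears it (a point fixed in the world has none). Each returns a list of dicts, best first, with "conf" (0 to 1); they miss things now and then, are a little off and sometimes report something else, mostly with a low value. They report only what shows in the picture. A call takes as long as a camera call. They do not tell look-alikes from the thing itself.
- cams.outline_of(picture, query): "region" (420x560 bool, what is visible of it) and "centre" ([column, row] in pixels, amid what is visible of it).
The state is a dict: "time": time; "joint_positions": joint angles; "qvel": joint speeds; "joint_torque": joint torques, N m; "tool_pos": TCP position; "ee_rot": TCP orientation; "wrist_force": force on the tool from outside, world axes, zero at the start; "wrist_torque": the same for the moment, N m; "width": finger opening in m.
Only numpy, scipy, OpenCV 4.12 (cv2) and the standard library are available. Lean on these libraries where they do the work, as an engineer would, in place of code of your own. Each camera call takes 0.05 s, during which the arm holds its last target.

### The job

Load the paint shaker: switch its isolator fully off (pointer at the red dot), lift the retaining bar off the cradle and lay it aside on the bench, and take every blue-capped bottle out of the crate and stand them upright in one row on the black strip of the cradle, leaving the other colours in the crate. Once all are in, lay the bar back, grip block up, across the two posts over the bottles, down between the cheeks and centred end to end, and last of all switch the isolator fully on again (pointer at the green dot). Do not shove the other things on the bench about; if something gets knocked out of place, put it right.

Things in the scene. Friction and masses are not known exactly. Their poses are not given: they have to be found in the camera images.
- cradle: Fixed shaker cradle: steel plate 140 (x) x 330 (y) x 10 mm, origin under its centre. Black strip 44 x 258 mm along y down its middle, flush, for the bottles. At y = +-142 mm a grey post 66 (x) x 22 (y) mm, its flat top 82 mm above the bench, with yellow cheeks 18 mm higher on both x sides, 50 mm apart inside. 262 mm clear between the posts
- bar: Loose aluminium retaining bar 330 (y) x 40 (x) x 8 mm, 0.35 kg, with an orange grip block on the middle of its top, 60 (y) x 18 (x) x 34 mm high (its top 42 mm above the underside). Origin at the centre of the underside. Starts lying across the two posts of the empty cradle; the bench between robot and cradle is free to lay it aside
- isolator: Fixed grey isolator box 120 x 120 x 70 mm high, origin under its centre; the handle turns about its z axis. On its top, 52 mm from the axis, a red dot (off) in its x direction and a green dot (on) 60 degrees anticlockwise of it seen from above
- isolator_handle (a joint): Angle of the rotary isolator handle in rad: 0 = off (white pointer at the red dot), 1.047 = on (pointer at the green dot), growing anticlockwise seen from above; it stays where it is left, stops at both ends. Starts on
- isolator_grip (a point): Grip point of the isolator handle, on its axis, 100 mm above the bench. The handle is a red bar 84 mm long, 16 mm wide, from 78 to 112 mm above the bench, lying along this point's x axis, with a white pointer mark at its +x end
- crate: Fixed low open black crate 250 (x) x 134 (y) x 40 mm high, walls and floor 5 mm; origin under its centre. It and the isolator stand to the left and right of the cradle, either way round
- blue1: Blue-capped sample bottle (three to five of blue1..blue5 are there; None if absent): body 44 mm across, 42 mm high, white with a coloured band; cap on top 28 mm across, 24 mm high (66 mm overall), 0.12 kg; origin under its centre, z up. Starts upright in the crate, in any of its eight places (2 x 4, 56 mm apart)
- blue2: Blue-capped sample bottle (three to five of blue1..blue5 are there; None if absent): body 44 mm across, 42 mm high, white with a coloured band; cap on top 28 mm across, 24 mm high (66 mm overall), 0.12 kg; origin under its centre, z up. Starts upright in the crate, in any of its eight places (2 x 4, 56 mm apart)
- blue3: Blue-capped sample bottle (three to five of blue1..blue5 are there; None if absent): body 44 mm across, 42 mm high, white with a coloured band; cap on top 28 mm across, 24 mm high (66 mm overall), 0.12 kg; origin under its centre, z up. Starts upright in the crate, in any of its eight places (2 x 4, 56 mm apart)
- blue4: Blue-capped sample bottle (three to five of blue1..blue5 are there; None if absent): body 44 mm across, 42 mm high, white with a coloured band; cap on top 28 mm across, 24 mm high (66 mm overall), 0.12 kg; origin under its centre, z up. Starts upright in the crate, in any of its eight places (2 x 4, 56 mm apart)
- blue5: Blue-capped sample bottle (three to five of blue1..blue5 are there; None if absent): body 44 mm across, 42 mm high, white with a coloured band; cap on top 28 mm across, 24 mm high (66 mm overall), 0.12 kg; origin under its centre, z up. Starts upright in the crate, in any of its eight places (2 x 4, 56 mm apart)
- red_bottle: Red-capped sample bottle, to be left in the crate: body 44 mm across, 42 mm high, white with a coloured band; cap on top 28 mm across, 24 mm high (66 mm overall), 0.12 kg; origin under its centre, z up. Starts upright in the crate, in any of its eight places (2 x 4, 56 mm apart)
- yellow_bottle: Yellow-capped sample bottle, to be left in the crate: body 44 mm across, 42 mm high, white with a coloured band; cap on top 28 mm across, 24 mm high (66 mm overall), 0.12 kg; origin under its centre, z up. Starts upright in the crate, in any of its eight places (2 x 4, 56 mm apart)
- green_bottle: Green-capped sample bottle, to be left in the crate: body 44 mm across, 42 mm high, white with a coloured band; cap on top 28 mm across, 24 mm high (66 mm overall), 0.12 kg; origin under its centre, z up. Starts upright in the crate, in any of its eight places (2 x 4, 56 mm apart)
- paint_can: Small paint can, 90 mm in diameter, 100 mm high, standing beyond the cradle; a bystander; origin under its centre
- brush: Paint brush lying on the bench beyond the cradle; a bystander
- mallet: Rubber-headed mallet lying on the bench; a bystander
- scraper: Flat scraper lying on the bench; a bystander
- tape_roll: Roll of yellow tape, 80 mm in diameter, 24 mm high, lying flat near the robot; a bystander; origin under its centre
- lid_opener: Screwdriver-like tin opener, 150 mm long, lying near the robot; a bystander
Not all that is in view belongs to the job. What is shaped like the blue2 but orange, purple or turquoise is not meant.

How it is judged:
By the outcome, as a careful person would: the job done as asked, in the order asked, and still so for the second after the job is handed in, with the robot touching nothing.
Of blue1, blue2, blue3, blue4, blue5 only 3 to 5 are there at a start; the rules pass over those that are not, and their reading is None.
At some moment in a run one of bar, blue1, blue2, blue3, blue4, blue5 may be knocked a few centimetres aside while the robot is not near it.
It also fails if it takes over 210 s, if anything falls off the work surface, if the arm or the gripper's body presses on something with over 40 N, if the wrist force passes 120 N, or if a joint passes its speed limit or range.

## Working session

There is one attempt and no reset: what is moved stays moved. The work goes in short steps, Python scripts to look and compute and a shell command to move; the robot and the scene stay as the last step left them, time stands still between calls to the robot, and variables do not carry over. Pictures are saved under pics/ and viewed, and the job is handed in when it is done.

```bash
ls; mkdir -p pics; python3 - <<'E'
from bench import get_obs,cams
import cv2
o=get_obs();print({k:(v if not hasattr(v,'round') else v) for k,v in o.items()})
for n in ['top','side','wrist']:
    p=cams.snapshot(n); cv2.imwrite(f'pics/{n}0.png',p['frame'][:,:,::-1]); print(n,p.keys(),p['intrinsics'],p['dist'],p.get('R'),p.get('t'),p.get('hand_eye'))
E
```

```text
pics
{'time': 0.0, 'joint_positions': array([-1.33310550e+00,  8.79338126e-02,  1.37225312e+00, -1.05680291e-05,
        1.68360906e+00, -1.03107079e-01]), 'qvel': array([-6.90012707e-05, -8.55966457e-04,  4.22201912e-05,  1.64024407e-03,
        9.44085925e-04,  2.82904675e-04]), 'joint_torque': array([ 8.47325146e-05, -3.40180564e+01, -3.02425468e+01,  7.18580699e-02,
        3.30680399e-02, -1.66597501e-04]), 'tool_pos': array([ 0.18369401, -0.51785186,  0.21531633]), 'ee_rot': array([-3.13939994e+00, -2.16329563e-04,  3.40796494e-01]), 'wrist_force': array([0.0723338 , 0.25017907, 0.21068892]), 'wrist_torque': array([ 0.02638092,  0.02369774, -0.02797706]), 'width': 0.09389957776275978}
top dict_keys(['frame', 'intrinsics', 'dist', 'R', 't', 'shot']) [[438.59352161   0.         281.21868143]
 [  0.         438.59352161 208.85398245]
 [  0.           0.           1.        ]] [-0.12616545  0.          0.          0.          0.        ] [[-0.07944935 -0.99682616 -0.00504029]
 [-0.97634495  0.07883497 -0.20133451]
 [ 0.20109286 -0.01107483 -0.97950958]] [0.07727449 0.56227204 1.006
[... 251 characters left out ...]
    ] [[-0.98246928 -0.18612123 -0.01063014]
 [-0.11701031  0.66003896 -0.74206277]
 [ 0.14512994 -0.72781004 -0.67024611]] [0.52942358 0.10086165 1.37482864] None
wrist dict_keys(['frame', 'intrinsics', 'dist', 'hand_eye', 'shot']) [[319.45084235   0.         277.38053567]
 [  0.         319.45084235 210.71973553]
 [  0.           0.           1.        ]] [-0.02585089  0.          0.          0.          0.        ] None None [[ 8.04735295e-04 -9.63482701e-01 -2.67769374e-01  7.84209556e-02]
 [ 9.99999517e-01  6.24023673e-04  7.59978219e-04 -1.60820170e-04]
 [-5.65131438e-04 -2.67769856e-01  9.63482737e-01 -1.68891563e-01]
 [ 0.00000000e+00  0.00000000e+00  0.00000000e+00  1.00000000e+00]]
```

View pics/top0.png

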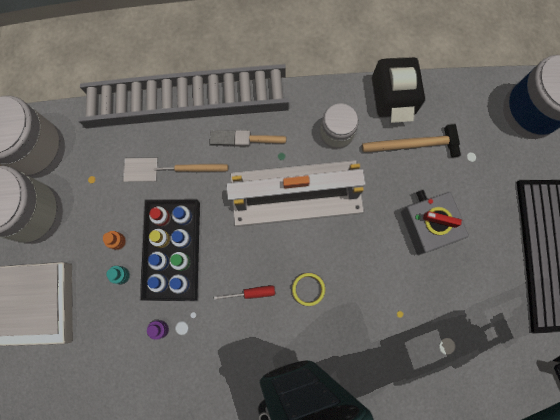

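View pics/side0.png

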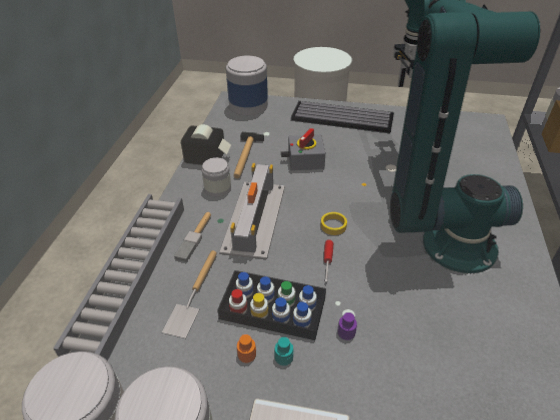

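View pics/wrist0.png

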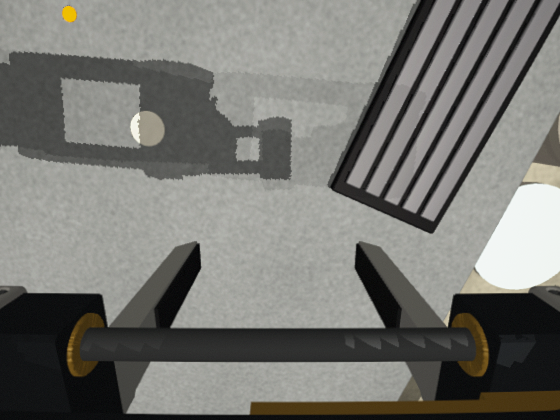

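The top picture shows the crate at left (170,250), the cradle with the bar at (297,190), the isolator at (435,220) and free bench in front of the cradle. The crate's blue caps are at about (180,213), (180,238), (157,260), (156,283) and (178,283). Red is at (158,214), yellow at (158,237) and green at (179,260). Three look-alikes stand outside the crate: orange (114,240), turquoise (117,275) and purple (157,330).

```bash
cat > h.py <<'E'
import numpy as np, cv2
from bench import get_obs, cams
from scipy.spatial.transform import Rotation as Ro
from scipy.optimize import minimize
def snap(n):
    o=get_obs(); p=cams.snapshot(n); p['name']=n
    if n=='wrist':
        T=np.eye(4);T[:3,:3]=Ro.from_euler('xyz',o['ee_rot']).as_matrix();T[:3,3]=o['tool_pos']
        W=np.linalg.inv(T@p['hand_eye']); p['Rw'],p['tw']=W[:3,:3],W[:3,3]
    else: p['Rw'],p['tw']=np.array(p['R']),np.array(p['t'])
    p['o']=o
    return p
def save(p,f,box=None,s=1):
    im=p['frame'][:,:,::-1].copy()
    if box: x0,y0,x1,y1=box; im=im[y0:y1,x0:x1]
    if s!=1: im=cv2.resize(im,None,fx=s,fy=s,interpolation=cv2.INTER_CUBIC)
    cv2.imwrite('pics/'+f,im)
def proj(p,X):
    X=np.atleast_2d(np.asarray(X,float))
    return cv2.projectPoints(X,cv2.Rodrigues(p['Rw'])[0],p['tw'],p['intrinsics'],np.array(p['dist'],float))[0][:,0]
def unproj(p,uv,z):
    uv=np.atleast_2d(np.asarray(uv,float)).reshape(-1,1,2)
    n=cv2.undistortPoints(uv,p['intrinsics'],np.array(p['dist'],float))[:,0]
    d=np.c_[n,np.ones(len(n))]@p['Rw']; c=-p['Rw'].T@p['tw']
    return c+d*((z-c[2])/d[:,2])[:,None]
def box(cx,cy,sx,sy,z0,z1):
    return np.array([[cx+a*sx/2,cy+b*sy/2,z] for a in(-1,1) for b in(-1,1) for z in(z0,z1)])
def cyl(r,z0,z1,cx=0,cy=0):
    t=np.linspace(0,2*np.pi,24,endpoint=False)
    return np.vstack([np.c_[cx+r*np.cos(t),cy+r*np.sin(t),0*t+z] for z in(z0,z1)])
M={'cradle':[box(0,0,.14,.33,0,.01)]+[box(0,s*.142,.066,.022,0,.082) for s in(-1,1)]+[box(c*.029,s*.142,.008,.022,0,.1) for s in(-1,1) for c in (-1,1)],
'crate':[box(0,0,.25,.134,0,.04)],
'isolator':[box(0,0,.12,.12,0,.07)],
'bar':[box(0,0,.04,.33,0,.008),box(0,0,.018,.06,.008,.042)],
'bottle':[cyl(.022,0,.042),cyl(.014,.042,.066)],'cap':[cyl(.014,.044,.066)],
'can':[cyl(.045,0,.1)],'tape':[cyl(.04,0,.024)]}
def world(X,q,z=0):
    c,s=np.cos(q[2]),np.sin(q[2]); return np.c_[q[0]+c*X[:,0]-s*X[:,1],q[1]+s*X[:,0]+c*X[:,1],X[:,2]+z]
def render(p,m,q,z=0,S=4):
    im=np.zeros((420*S,560*S),np.uint8)
    for X in M[m]:
        uv=proj(p,world(X,q,z)); uv=(uv+.5)*S-.5
        cv2.fillConvexPoly(im,cv2.convexHull(np.round(uv).astype(np.int32)),1)
    return im
def fit(pm,m,q0,z=0,S=4,yaw=True):
    # pm: list of (picture, mask)
    ms=[(p,cv2.resize(k.astype(np.uint8),None,fx=S,fy=S,interpolation=cv2.INTER_NEAREST)) for p,k in pm]
    f0=np.array(q0,float)
    sc=np.array([.01,.01,.05])
    def cost(v):
        q=f0.copy(); q[:len(v)]+=v*sc[:len(v)]
        c=0
        for p,k in ms:
            r=render(p,m,q,z,S); c+=1-(r&k).sum()/max(1,(r|k).sum())
        return c/len(ms)
    n=3 if yaw else 2
    best=minimize(cost,np.zeros(n),method='Nelder-Mead',options=dict(initial_simplex=np.vstack([np.zeros(n)-.3,np.eye(n)*1.0-.3]),xatol=.01,fatol=1e-5))
    q=f0.copy(); q[:n]+=best.x*sc[:n]; return q,best.fun
def caps(p,col='blue'):
    h=cv2.cvtColor(p['frame'],cv2.COLOR_RGB2HSV)
    rng={'blue':(105,125)}[col]
    m=cv2.inRange(h,(rng[0],110,50),(rng[1],255,255))
    n,l,s,c=cv2.connectedComponentsWithStats(m)
    return [(c[i],s[i,4],l==i) for i in range(1,n) if s[i,4]>25]
E
python3 - <<'E'
from h import *
pt=snap('top');ps=snap('side')
for n in ['cradle','bar','crate','isolator','isolator_handle','blue1','red_bottle','yellow_bottle','green_bottle','paint_can','tape_roll']:
    for p in (pt,ps):
        r=cams.outline_of(p,n); print(n,p['name'],[(round(d['conf'],2),np.round(d['centre']).astype(int).tolist(),int(d['region'].sum())) for d in r][:8])
    
save(pt,'crop_t.png',(120,180,220,310),5)
save(pt,'crop_i.png',(390,180,480,260),6)
for p in (pt,ps): print([(np.round(c),a) for c,a,_ in caps(p)])
E
```

```text
cradle top [(0.57, [298, 200], 4606)]
cradle side [(0.73, [259, 225], 2830)]
bar top [(0.59, [294, 185], 2228)]
bar side [(0.78, [248, 203], 992)]
crate top [(0.85, [172, 249], 3194)]
crate side [(0.76, [271, 314], 2488), (0.4, [266, 285], 281)]
isolator top [(0.59, [432, 219], 2813)]
isolator side [(0.87, [307, 151], 1303), (0.72, [310, 137], 210), (0.58, [242, 284], 300)]
isolator_handle top [(0.65, [441, 222], 510)]
isolator_handle side [(0.77, [306, 141], 222)]
blue1 top [(0.89, [157, 260], 328), (0.87, [184, 217], 267), (0.85, [116, 274], 340), (0.63, [179, 284], 324), (0.61, [178, 237], 301), (0.54, [115, 241], 339), (0.51, [155, 284], 308)]
blue1 side [(0.77, [301, 315], 335), (0.76, [245, 283], 299), (0.7, [307, 295], 292), (0.67, [277, 312], 380), (0.63, [347, 326], 412), (0.61, [281, 352], 474), (0.57, [245, 347], 388), (0.56, [263, 284], 315)]
red_bottle top [(0.67, [157, 218], 335)]
red_bottle side [(0.8, [235, 302], 333)]
yellow_bottle top []
yellow_bottle side [(0.82, [258, 305], 337)]
green_bottle top [(0.8, [181, 260], 315)]
green_bottle side [(0.71, [289, 293], 287)]
paint_can top [(0.65, [338, 125], 1397)]
paint_can side [(0.84, [215, 178], 939), (0.39, [236, 303], 345)]
tape_roll top [(0.74, [172, 250], 3120), (0.58, [315, 278], 273)]
tape_roll side [(0.54, [333, 218], 378)]
[(array([178., 213.]), np.int32(111)), (array([177., 236.]), np.int32(113)), (array([154., 259.]), np.int32(116)), (array([153., 282.]), np.int32(115)), (array([175., 283.]), np.int32(107))]
[(array([243., 276.]), np.int32(79)), (array([265., 281.]), np.int32(79)), (array([308., 290.]), np.int32(86)), (array([280., 303.]), np.int32(108)), (array([303., 308.]), np.int32(127)), (array([302., 324.]), np.int32(27))]
```

```bash
python3 -c "
import cv2,numpy as np
a=cv2.imread('pics/crop_t.png');b=cv2.imread('pics/crop_i.png');print(a.shape,b.shape)
a=cv2.resize(a,(400,520));b=cv2.resize(b,(400,356));c=np.zeros((520,800,3),np.uint8);c[:,:400]=a;c[:356,400:]=b;cv2.imwrite('pics/c1.png',c)"
```

```text
(650, 500, 3) (480, 540, 3)
```

View pics/c1.png

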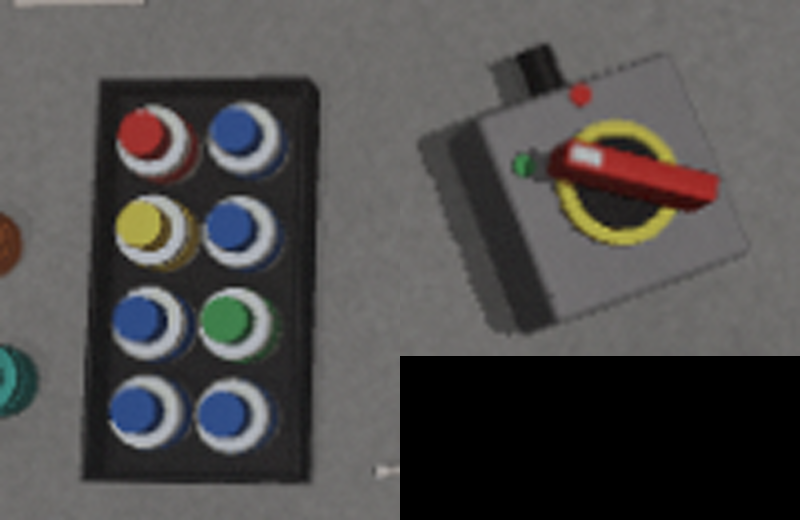

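The close crop confirms five blue-capped bottles in the crate; red, yellow and green stay. The three look-alikes are outside it. The isolator's white pointer is at the green dot (on). Next I fit the poses.

```bash
python3 - <<'E'
from h import *
pt=snap('top');ps=snap('side')
def g(p,n): 
    return cams.outline_of(p,n)[0]
for n,q0,z in [('cradle',None,0),('crate',None,0),('isolator',None,0),('bar',None,.082)]:
    a,b=g(pt,n),g(ps,n)
    q=[*unproj(pt,a['centre'],z+.02)[0,:2],0]
    if n=='isolator': q[2]=.3
    ka,kb=a['region'],b['region']
    if n=='cradle':
        ka=ka|g(pt,'bar')['region'];kb=kb|g(ps,'bar')['region']
    for nm,l in [('both',[(pt,ka),(ps,kb)]),('top',[(pt,ka)])]:
        if n=='cradle':
            M['cr2']=M['cradle']+[x+[0,0,.082] for x in M['bar']]; m='cr2'
        else: m=n
        r=fit(l,m,q,z); print(n,nm,np.round(r[0],4),round(r[1],3))
for p in (pt,ps):
    print([np.round(unproj(p,c,.071)[0,:2],4).tolist() for c,a,_ in caps(p)])
h=cv2.cvtColor(pt['frame'],cv2.COLOR_RGB2HSV)
for col,lo,hi,roi in [('green',(50,90,40),(80,255,255),(400,190,480,250)),('red',(0,150,60),(6,255,255),(400,190,480,250)),('red2',(174,150,60),(180,255,255),(400,190,480,250))]:
    m=cv2.inRange(h,lo,hi);n_,l,s,c=cv2.connectedComponentsWithStats(m)
    for i in range(1,n_):
        if roi[0]<c[i][0]<roi[2] and roi[1]<c[i][1]<roi[3] and s[i,4]>3: print(col,c[i],s[i,4],unproj(pt,c[i],.07)[0],unproj(pt,c[i],.112)[0])
for n,z in [('tape_roll',.012),('lid_opener',.01),('mallet',.01),('scraper',.01),('brush',.01),('paint_can',.05)]:
    for p in (pt,ps):
        r=cams.outline_of(p,n)
        print(n,p['name'],[(round(d['conf'],2),np.round(unproj(p,d['centre'],z)[0,:2],3).tolist()) for d in r])
E
```

```text
cradle both [ 0.6185 -0.0077  0.0285] 0.418
cradle top [ 0.6183 -0.0083  0.0253] 0.055
crate both [ 0.4945  0.3156 -0.0727] 0.493
crate top [ 0.4935  0.3156 -0.0654] 0.448
isolator both [ 0.5068 -0.3443  0.2944] 0.095
isolator top [ 0.5031 -0.3433  0.2447] 0.059
bar both [ 0.6193 -0.0064  0.0222] 0.09
bar top [ 0.6187 -0.0061  0.0211] 0.071
[[0.5748, 0.28], [0.5169, 0.2845], [0.4664, 0.3418], [0.4123, 0.3458], [0.4066, 0.2932]]
[[0.5776, 0.283], [0.5194, 0.2888], [0.408, 0.2993], [0.4678, 0.35], [0.4137, 0.3544], [0.4077, 0.3986]]
green [417.4 216.6] 15 [ 0.51855671 -0.2940687   0.07      ] [ 0.51178985 -0.28028771  0.112     ]
red [430.30769231 200.92307692] 13 [ 0.55448066 -0.3317846   0.07      ] [ 0.54624877 -0.3164655   0.112     ]
red [445.29 218.76] 200 [ 0.50756962 -0.36258251  0.07      ] [ 0.50125083 -0.34600742  0.112     ]
tape_roll top [(0.56, [0.378, 0.016])]
tape_roll side [(0.63, [0.375, 0.008])]
lid_opener top [(0.75, [0.373, 0.107])]
lid_opener side [(0.49, [0.383, 0.093])]
mallet top [(0.86, [0.731, -0.358])]
mallet side [(0.6, [0.736, -0.383])]
scraper top [(0.79, [0.702, 0.372])]
scraper side [(0.82, [0.712, 0.375])]
brush top [(0.68, [0.769, 0.125])]
brush side [(0.67, [0.776, 0.134]), (0.52, [0.595, 0.023])]
paint_can top [(0.63, [0.769, -0.13])]
paint_can side [(0.64, [0.769, -0.122])]
```

```bash
cat >> h.py <<'E'
def plan(x=None,y=None,z=None,yaw=None):
    o=get_obs(); P=o['tool_pos']; Y=o['ee_rot'][2]
    T=np.array([P[i] if v is None else v for i,v in enumerate((x,y,z))]); yt=Y if yaw is None else yaw
    tw=-np.degrees((yt-Y+np.pi)%(2*np.pi)-np.pi)
    d=T-P
    loc=lambda a: (Ro.from_euler('xyz',[np.pi,0,a]).as_matrix().T@d*100).round(2)
    print('t',round(o['time'],2),'pose',P.round(4),o['ee_rot'].round(4),'w',round(o['width'],4),'F',o['wrist_force'].round(1))
    print('twist',round(tw,2),'shift cm before-twist',loc(Y),'after-twist',loc(yt))
E
python3 -c "
from h import *
plan(.504,-.3435,.20,1.287)"
```

```text
t 2.55 pose [ 0.1838 -0.5184  0.2165] [3.1415 0.     0.3408] w 0.0937 F [-0.  -0.2 -0.2]
twist -54.21 shift cm before-twist [36.02 -5.78  1.65] after-twist [25.76 25.84  1.65]
```

```bash
python3 -m crank '[{"tx":4.5,"ty":-0.72,"tz":0.2},{"tx":4.5,"ty":-0.72,"tz":0.2},{"tx":4.5,"ty":-0.72,"tz":0.2},{"tx":4.5,"ty":-0.72,"tz":0.2},{"tx":4.5,"ty":-0.72,"tz":0.2},{"tx":4.5,"ty":-0.72,"tz":0.2},{"tx":4.5,"ty":-0.72,"tz":0.2},{"tx":4.5,"ty":-0.72,"tz":0.2},{"twist":-9},{"twist":-9},{"twist":-9},{"twist":-9}]'; python3 -m crank '[{"twist":-9},{"twist":-9},{"twist":0}]'; python3 - <<'E'
from h import *
plan(.504,-.3435,.20,1.287)
p=snap('wrist');save(p,'w1.png')
E
```

```text
t 2.55 pose [ 0.1838 -0.5184  0.2165] [3.1415 0.     0.3408] w 0.0937 F [-0.  -0.2 -0.2]
twist -54.21 shift cm before-twist [36.02 -5.78  1.65] after-twist [25.76 25.84  1.65]invalid input at $[0]: expected keys tx, ty, tz, twist, grip
invalid input at $[0]: expected keys tx, ty, tz, twist, grip
```

View pics/w1.png

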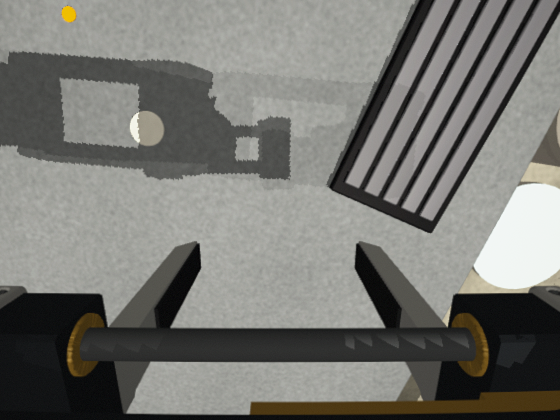

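Every row needs all five keys.

```bash
python3 -m crank '[{"tx":4.5,"ty":-0.72,"tz":0.2,"twist":0,"grip":1},{"tx":4.5,"ty":-0.72,"tz":0.2,"twist":0,"grip":1},{"tx":4.5,"ty":-0.72,"tz":0.2,"twist":0,"grip":1},{"tx":4.5,"ty":-0.72,"tz":0.2,"twist":0,"grip":1},{"tx":4.5,"ty":-0.72,"tz":0.2,"twist":0,"grip":1},{"tx":4.5,"ty":-0.72,"tz":0.2,"twist":0,"grip":1},{"tx":4.5,"ty":-0.72,"tz":0.2,"twist":0,"grip":1},{"tx":4.5,"ty":-0.72,"tz":0.2,"twist":0,"grip":1},{"tx":0,"ty":0,"tz":0,"twist":-9,"grip":1},{"tx":0,"ty":0,"tz":0,"twist":-9,"grip":1},{"tx":0,"ty":0,"tz":0,"twist":-9,"grip":1},{"tx":0,"ty":0,"tz":0,"twist":-9,"grip":1}]'; python3 -m crank '[{"tx":0,"ty":0,"tz":0,"twist":-9,"grip":1},{"tx":0,"ty":0,"tz":0,"twist":-9,"grip":1},{"tx":0,"ty":0,"tz":0,"twist":0,"grip":1}]'; python3 - <<'E'
from h import *
plan(.504,-.3435,.20,1.287)
p=snap('wrist');save(p,'w2.png')
E
```

```text
time: 4.1
tool_pos: [0.504, -0.3437, 0.2004]
ee_rot: [-3.142, 0.0, 0.974]
wrist_force: [-0.0, 0.9, -0.6]
width: 0.094
time: 4.47
tool_pos: [0.5039, -0.3438, 0.2004]
ee_rot: [-3.142, 0.0, 1.281]
wrist_force: [-0.7, -0.2, -0.5]
width: 0.094
t 4.47 pose [ 0.5039 -0.3438  0.2004] [-3.1416e+00  1.0000e-04  1.2814e+00] w 0.094 F [-0.7 -0.2 -0.5]
twist -0.32 shift cm before-twist [0.03 0.   0.04] after-twist [0.03 0.   0.04]
```

View pics/w2.png

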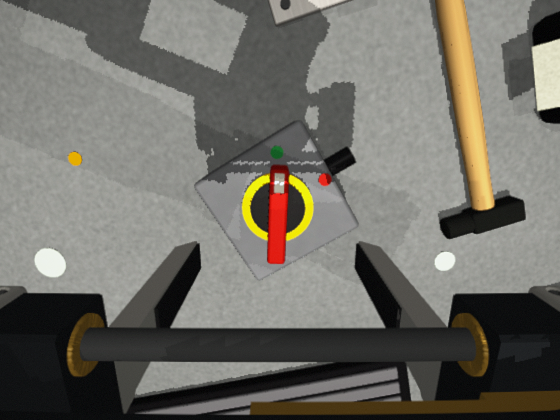

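The handle is centred between the fingers at column 278, lying along the tool's x, with the pointer by the green dot (277,152). I descend, grip and turn it to off.

```bash
python3 -m crank '[{"tx":0,"ty":0,"tz":4,"twist":0,"grip":0.5},{"tx":0,"ty":0,"tz":3.5,"twist":0,"grip":0.5},{"tx":0,"ty":0,"tz":3.1,"twist":0,"grip":0.5},{"tx":0,"ty":0,"tz":0,"twist":0,"grip":0.5},{"tx":0,"ty":0,"tz":0,"twist":0,"grip":0},{"tx":0,"ty":0,"tz":0,"twist":0,"grip":0},{"tx":0,"ty":0,"tz":0,"twist":0,"grip":0},{"tx":0,"ty":0,"tz":0,"twist":0,"grip":0}]'; python3 -m crank '[{"tx":0,"ty":0,"tz":0,"twist":7,"grip":0},{"tx":0,"ty":0,"tz":0,"twist":9,"grip":0},{"tx":0,"ty":0,"tz":0,"twist":9,"grip":0},{"tx":0,"ty":0,"tz":0,"twist":9,"grip":0},{"tx":0,"ty":0,"tz":0,"twist":9,"grip":0},{"tx":0,"ty":0,"tz":0,"twist":9,"grip":0},{"tx":0,"ty":0,"tz":0,"twist":7,"grip":0},{"tx":0,"ty":0,"tz":0,"twist":2,"grip":0},{"tx":0,"ty":0,"tz":0,"twist":0,"grip":0},{"tx":0,"ty":0,"tz":0,"twist":0,"grip":0}]'; python3 - <<'E'
from h import *
o=get_obs();print(o['ee_rot'],o['wrist_force'],o['wrist_torque'])
E
```

```text
time: 5.52
tool_pos: [0.5042, -0.344, 0.0953]
ee_rot: [3.14, 0.001, 1.283]
wrist_force: [0.6, 0.2, -0.0]
width: 0.0171
time: 6.78
tool_pos: [0.5043, -0.3442, 0.0953]
ee_rot: [3.14, -0.001, 0.22]
wrist_force: [-0.8, -2.1, 3.0]
width: 0.0157
[ 3.13996000e+00 -7.82356013e-04  2.20086462e-01] [-0.83372403 -2.09644145  3.03529722] [-0.15033657  0.01447909  0.62564815]
```

```bash
python3 -m crank '[{"tx":0,"ty":0,"tz":0,"twist":0,"grip":0.5},{"tx":0,"ty":0,"tz":0,"twist":0,"grip":0.5},{"tx":0,"ty":0,"tz":0,"twist":0,"grip":0.5},{"tx":0,"ty":0,"tz":-5,"twist":0,"grip":0.5},{"tx":0,"ty":0,"tz":-5,"twist":0,"grip":0.5},{"tx":0,"ty":0,"tz":-2,"twist":0,"grip":0.5}]'; python3 - <<'E'
from h import *
plan(.610,-.007,.25,1.595)
p=snap('wrist');save(p,'w3.png')
E
```

```text
time: 7.52
tool_pos: [0.5048, -0.3445, 0.2187]
ee_rot: [3.137, -0.004, 0.218]
wrist_force: [0.8, -0.6, 0.2]
width: 0.0467
t 7.53 pose [ 0.5048 -0.3445  0.2187] [ 3.1369 -0.0038  0.2185] w 0.0467 F [ 0.8 -0.6  0.2]
twist -78.87 shift cm before-twist [ 17.58 -30.67  -3.13] after-twist [33.49 11.33 -3.13]
```

View pics/w3.png

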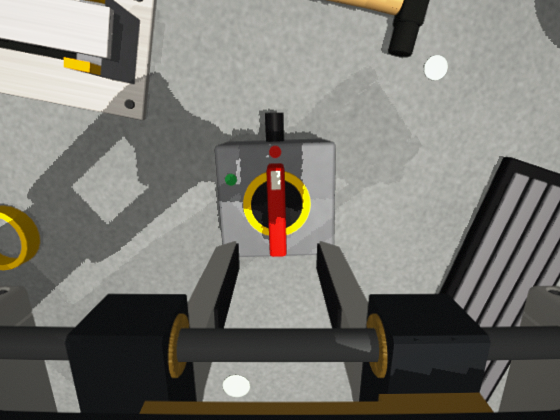

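The pointer (277,178) is at the red dot (275,152), so the isolator is off. Next is the bar.

```bash
python3 -m crank '[{"tx":2.9,"ty":-5.1,"tz":-0.5,"twist":0,"grip":0.5},{"tx":2.9,"ty":-5.1,"tz":-0.5,"twist":0,"grip":0.5},{"tx":2.9,"ty":-5.1,"tz":-0.5,"twist":0,"grip":0.5},{"tx":2.9,"ty":-5.1,"tz":-0.5,"twist":0,"grip":0.5},{"tx":2.9,"ty":-5.1,"tz":-0.5,"twist":0,"grip":0.5},{"tx":2.9,"ty":-5.1,"tz":-0.5,"twist":0,"grip":0.5},{"tx":0,"ty":0,"tz":0,"twist":-10,"grip":0.5},{"tx":0,"ty":0,"tz":0,"twist":-10,"grip":0.5},{"tx":0,"ty":0,"tz":0,"twist":-10,"grip":0.5},{"tx":0,"ty":0,"tz":0,"twist":-10,"grip":0.5},{"tx":0,"ty":0,"tz":0,"twist":-10,"grip":0.5},{"tx":0,"ty":0,"tz":0,"twist":-10,"grip":0.5}]'; python3 -m crank '[{"tx":0,"ty":0,"tz":0,"twist":-10,"grip":0.5},{"tx":0,"ty":0,"tz":0,"twist":-8.9,"grip":0.5},{"tx":0,"ty":0,"tz":0,"twist":0,"grip":0.5}]'; python3 - <<'E'
from h import *
plan(.6185,-.007,.25,1.595)
p=snap('wrist');save(p,'w4.png')
r=cams.outline_of(p,'bar');print([(d['conf'],d['centre']) for d in r])
q,c=fit([(p,r[0]['region'])],'bar',[.6185,-.007,.023],.082);print(q,c)
E
```

```text
time: 9.07
tool_pos: [0.6069, -0.0072, 0.2429]
ee_rot: [-3.139, 0.0, 1.271]
wrist_force: [-0.0, 1.1, 0.4]
width: 0.0469
time: 9.45
tool_pos: [0.607, -0.0073, 0.2432]
ee_rot: [-3.14, -0.0, 1.594]
wrist_force: [-0.6, 0.1, 0.4]
width: 0.0471
t 9.45 pose [ 0.607  -0.0073  0.2432] [-3.1396e+00 -3.0000e-04  1.5937e+00] w 0.0471 F [-0.6  0.1  0.4]
twist -0.07 shift cm before-twist [-0.    1.15 -0.68] after-twist [-0.    1.15 -0.68]
[(0.97, [290.8, 166.7]), (0.47, [422.4, 73.3])]
[ 0.61862142 -0.00642053  0.02920806] 0.049272716448713116
```

View pics/w4.png

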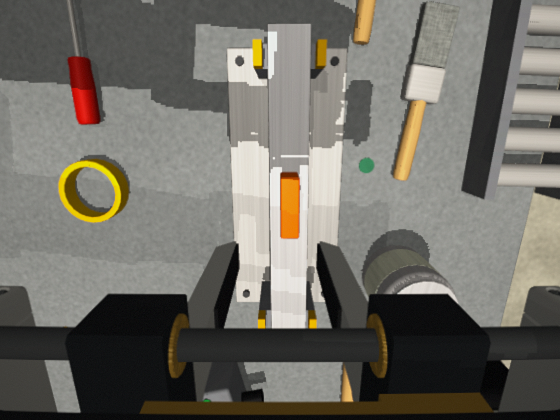

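```bash
python3 -m crank '[{"tx":0.05,"ty":1.15,"tz":4,"twist":-0.2,"grip":0.5},{"tx":0,"ty":0,"tz":4,"twist":0,"grip":0.5},{"tx":0,"ty":0,"tz":4,"twist":0,"grip":0.5},{"tx":0,"ty":0,"tz":1.8,"twist":0,"grip":0.5},{"tx":0,"ty":0,"tz":0,"twist":0,"grip":0.5},{"tx":0,"ty":0,"tz":0,"twist":0,"grip":0},{"tx":0,"ty":0,"tz":0,"twist":0,"grip":0},{"tx":0,"ty":0,"tz":0,"twist":0,"grip":0},{"tx":0,"ty":0,"tz":0,"twist":0,"grip":0}]'; python3 -m crank '[{"tx":0,"ty":0,"tz":-1,"twist":0,"grip":0},{"tx":0,"ty":0,"tz":-3,"twist":0,"grip":0},{"tx":0,"ty":0,"tz":-3,"twist":0,"grip":0},{"tx":0,"ty":0,"tz":0,"twist":0,"grip":0}]'; python3 - <<'E'
from h import *
plan(.485,-.010,.17,1.595)
p=snap('side');save(p,'s5.png')
E
```

```text
time: 10.68
tool_pos: [0.6188, -0.0066, 0.1078]
ee_rot: [3.141, 0.0, 1.599]
wrist_force: [-2.0, 0.6, 5.1]
width: 0.0179
time: 11.18
tool_pos: [0.6206, -0.0067, 0.1793]
ee_rot: [3.135, 0.001, 1.599]
wrist_force: [0.7, -0.3, -3.7]
width: 0.0176
t 11.18 pose [ 0.6206 -0.0067  0.1793] [3.1355e+00 7.0000e-04 1.5992e+00] w 0.0176 F [ 0.7 -0.3 -3.7]
twist 0.24 shift cm before-twist [  0.05 -13.56   0.93] after-twist [-1.000e-02 -1.356e+01  9.300e-01]
```

View pics/s5.png

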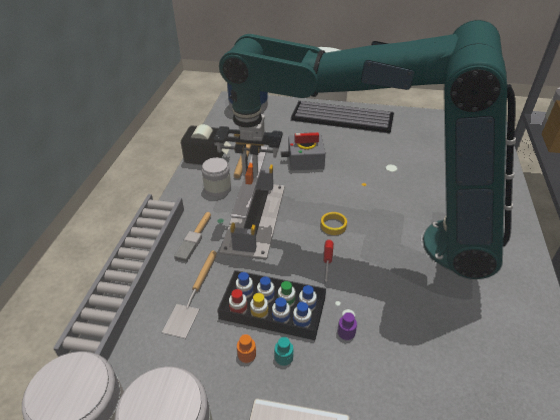

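```bash
python3 -m crank '[{"tx":0,"ty":-3.4,"tz":0,"twist":0.2,"grip":0},{"tx":0,"ty":-3.4,"tz":0,"twist":0,"grip":0},{"tx":0,"ty":-3.4,"tz":0,"twist":0,"grip":0},{"tx":0,"ty":-3.4,"tz":0,"twist":0,"grip":0},{"tx":0,"ty":0,"tz":4,"twist":0,"grip":0},{"tx":0,"ty":0,"tz":4,"twist":0,"grip":0},{"tx":0,"ty":0,"tz":4,"twist":0,"grip":0},{"tx":0,"ty":0,"tz":2,"twist":0,"grip":0},{"tx":0,"ty":0,"tz":0,"twist":0,"grip":0}]'; python3 - <<'E'
from h import *
plan(.485,-.010,.0255,1.595)
E
```

```text
time: 12.35
tool_pos: [0.4794, -0.0096, 0.0324]
ee_rot: [-3.133, -0.001, 1.596]
wrist_force: [-0.6, 0.4, -3.2]
width: 0.0179
t 12.35 pose [ 0.4794 -0.0096  0.0324] [-3.1330e+00 -1.3000e-03  1.5957e+00] w 0.0179 F [-0.6  0.4 -3.2]
twist 0.04 shift cm before-twist [-0.06  0.56  0.69] after-twist [-0.06  0.56  0.69]
```

```bash
python3 -m crank '[{"tx":0,"ty":0,"tz":0.3,"twist":0,"grip":0},{"tx":0,"ty":0,"tz":0.3,"twist":0,"grip":0},{"tx":0,"ty":0,"tz":0.2,"twist":0,"grip":0},{"tx":0,"ty":0,"tz":0,"twist":0,"grip":0}]'
```

```text
time: 12.85
tool_pos: [0.483, -0.0101, 0.0287]
ee_rot: [3.141, 0.0, 1.596]
wrist_force: [-0.2, 0.7, -3.4]
width: 0.0179
```

```bash
python3 -m crank '[{"tx":0,"ty":0,"tz":0.2,"twist":0,"grip":0},{"tx":0,"ty":0,"tz":0.15,"twist":0,"grip":0},{"tx":0,"ty":0,"tz":0,"twist":0,"grip":0}]'; python3 -m crank '[{"tx":0,"ty":0,"tz":0,"twist":0,"grip":0}]'
```

```text
time: 13.22
tool_pos: [0.4831, -0.0101, 0.0257]
ee_rot: [3.141, 0.0, 1.596]
wrist_force: [-2.0, 0.5, 2.6]
width: 0.0178
time: 13.35
tool_pos: [0.4831, -0.0101, 0.0257]
ee_rot: [3.141, 0.0, 1.596]
wrist_force: [-2.0, 0.8, 3.1]
width: 0.0178
```

```bash
python3 -m crank '[{"tx":0,"ty":0,"tz":0,"twist":0,"grip":0.5},{"tx":0,"ty":0,"tz":0,"twist":0,"grip":0.5},{"tx":0,"ty":0,"tz":-2,"twist":0,"grip":0.5},{"tx":0,"ty":0,"tz":-5,"twist":0,"grip":0.5},{"tx":0,"ty":0,"tz":-5,"twist":0,"grip":0.5},{"tx":0,"ty":0,"tz":-5,"twist":0,"grip":0.5},{"tx":5.5,"ty":0,"tz":-1,"twist":1,"grip":0.5},{"tx":5.5,"ty":0,"tz":-1,"twist":1,"grip":0.5},{"tx":5.5,"ty":0,"tz":-1,"twist":1,"grip":0.5},{"tx":5.5,"ty":0,"tz":-1,"twist":1,"grip":0.5},{"tx":5.5,"ty":0,"tz":-1,"twist":1,"grip":0.5},{"tx":0,"ty":0,"tz":0,"twist":0,"grip":0.5}]'; python3 -m crank '[{"tx":0,"ty":0,"tz":0,"twist":0,"grip":0.5}]'; python3 - <<'E'
from h import *
plan(.4945,.3156,.25,1.5)
p=snap('wrist');save(p,'w6.png')
print([np.round(unproj(p,c,.071)[0,:2],4).tolist() for c,a,_ in caps(p)])
p=snap('top');save(p,'t6.png')
E
```

```text
time: 14.85
tool_pos: [0.4856, 0.2683, 0.2451]
ee_rot: [3.141, -0.001, 1.514]
wrist_force: [-0.9, -0.0, 0.1]
width: 0.0469
time: 14.98
tool_pos: [0.4856, 0.2645, 0.2444]
ee_rot: [-3.141, 0.001, 1.509]
wrist_force: [-1.2, -0.3, 1.1]
width: 0.0467
t 14.97 pose [0.4856 0.2645 0.2444] [-3.1411e+00  1.1000e-03  1.5088e+00] w 0.0467 F [-1.2 -0.3  1.1]
twist 0.5 shift cm before-twist [ 5.16  0.57 -0.56] after-twist [ 5.16  0.52 -0.56]
[[0.4391, 0.3468], [0.4156, 0.3478], [0.4678, 0.344], [0.4305, 0.308], [0.509, 0.3079], [0.5553, 0.2969], [0.4095, 0.2959], [0.5185, 0.2872], [0.5759, 0.2821]]
```

View pics/w6.png

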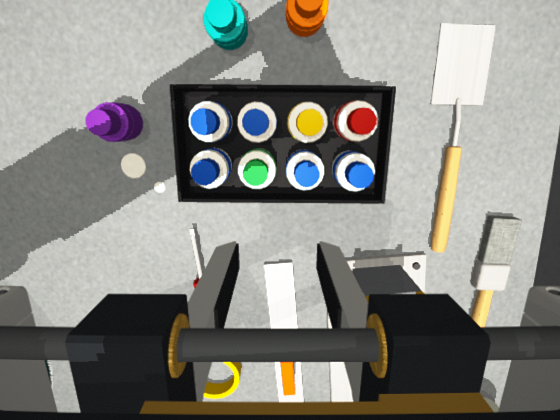

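View pics/t6.png

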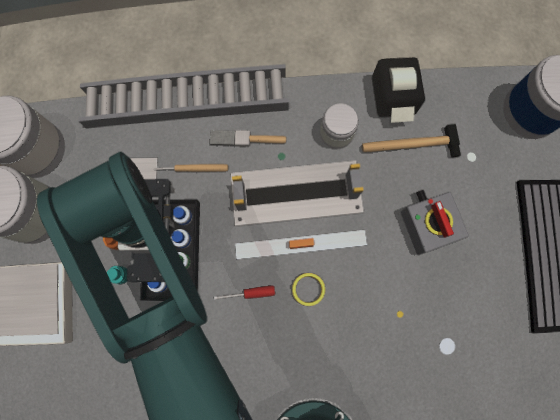

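The wrist picture shows all eight bottles in the crate. Blues are at (205,121), (256,122), (205,170), (305,172) and (355,174); green is at (256,172), yellow (308,121) and red (360,120). The top picture shows the bar on the free bench at (301,244), touching nothing.

```bash
python3 - <<'E'
from h import *
from scipy.optimize import least_squares
G=[(1.5,-.5),(.5,-.5),(-1.5,-.5),(-.5,.5),(-1.5,.5)]
tp=[[0.5748, 0.28], [0.5169, 0.2845],[0.4066, 0.2932],[0.4664, 0.3418], [0.4123, 0.3458]]
wr=[[0.5759, 0.2821],[0.5185, 0.2872],[0.4095, 0.2959],[0.4678, 0.344],[0.4156, 0.3478]]
for P in (tp,wr):
    P=np.array(P)
    f=lambda q:(world(np.c_[np.array(G)*.056,np.zeros(5)],q)[:,:2]-P).ravel()
    r=least_squares(f,[.494,.316,-.07]);print(r.x.round(4),(r.fun*1000).round(1)); print((P+r.fun.reshape(-1,2)).round(4).tolist())
plan(.5755,.2815,.20,1.498)
E
```

```text
[ 0.4926  0.3135 -0.0711] [-0.4 -0.4  1.6 -1.   0.2 -1.7  0.2  1.6 -1.5  1.5]
[[0.5744, 0.2796], [0.5185, 0.2835], [0.4068, 0.2915], [0.4666, 0.3434], [0.4108, 0.3473]]
[ 0.4946  0.3158 -0.0735] [ 0.4 -0.4  2.  -1.4 -0.7 -1.9  1.   1.7 -2.7  2. ]
[[0.5763, 0.2817], [0.5205, 0.2858], [0.4088, 0.294], [0.4688, 0.3457], [0.4129, 0.3498]]
t 15.07 pose [0.4857 0.2636 0.2445] [-3.1411e+00  9.0000e-04  1.5068e+00] w 0.0473 F [-1.1 -0.3  0. ]
twist 0.5 shift cm before-twist [2.36 8.84 4.45] after-twist [2.44 8.82 4.45]
```

```bash
python3 -m crank '[{"tx":0.6,"ty":2.2,"tz":1,"twist":0.5,"grip":0.5},{"tx":0.6,"ty":2.2,"tz":1,"twist":0,"grip":0.5},{"tx":0.6,"ty":2.2,"tz":1,"twist":0,"grip":0.5},{"tx":0.6,"ty":2.2,"tz":2,"twist":0,"grip":0.5},{"tx":0,"ty":0,"tz":3,"twist":0,"grip":0.5},{"tx":0,"ty":0,"tz":3,"twist":0,"grip":0.5},{"tx":0,"ty":0,"tz":3,"twist":0,"grip":0.5},{"tx":0,"ty":0,"tz":0,"twist":0,"grip":0.5},{"tx":0,"ty":0,"tz":0,"twist":0,"grip":0.5}]'; python3 - <<'E'
from h import *
plan(.575,.281,.060,1.498)
p=snap('wrist');save(p,'w7.png')
E
```

```text
time: 16.2
tool_pos: [0.5759, 0.282, 0.1063]
ee_rot: [3.14, -0.001, 1.498]
wrist_force: [0.1, -0.6, 0.6]
width: 0.0471
t 16.2 pose [0.5759 0.282  0.1063] [ 3.1399e+00 -6.0000e-04  1.4984e+00] w 0.0471 F [ 0.1 -0.6  0.6]
twist 0.02 shift cm before-twist [-0.11 -0.08  4.63] after-twist [-0.11 -0.08  4.63]
```

View pics/w7.png

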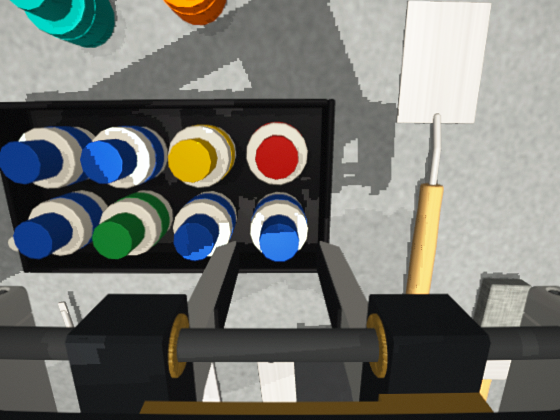

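The cap is centred between the fingers, at (279,240).

```bash
python3 -m crank '[{"tx":0,"ty":0,"tz":2.5,"twist":0,"grip":0.5},{"tx":0,"ty":0,"tz":2.1,"twist":0,"grip":0.5},{"tx":0,"ty":0,"tz":0,"twist":0,"grip":0.5},{"tx":0,"ty":0,"tz":0,"twist":0,"grip":0.1},{"tx":0,"ty":0,"tz":0,"twist":0,"grip":0.1},{"tx":0,"ty":0,"tz":0,"twist":0,"grip":0.1},{"tx":0,"ty":0,"tz":0,"twist":0,"grip":0.1}]';python3 -m crank '[{"tx":0,"ty":0,"tz":-2,"twist":0,"grip":0.1},{"tx":0,"ty":0,"tz":-4,"twist":0,"grip":0.1},{"tx":0,"ty":0,"tz":-4,"twist":0,"grip":0.1},{"tx":0,"ty":0,"tz":-2,"twist":0,"grip":0.1},{"tx":0,"ty":0,"tz":0,"twist":0,"grip":0.1}]'; python3 - <<'E'
from h import *
C=np.array([.6185,-.0072]);a=.025
for k in range(5): print(k,(C+(-.1+.05*k)*np.array([-np.sin(a),np.cos(a)])).round(4))
plan(.621,-.1072,.17,1.596)
E
```

```text
time: 17.12
tool_pos: [0.5761, 0.2831, 0.0607]
ee_rot: [3.139, -0.001, 1.5]
wrist_force: [0.2, 0.3, 4.5]
width: 0.0277
time: 17.75
tool_pos: [0.5761, 0.2832, 0.182]
ee_rot: [3.137, -0.002, 1.5]
wrist_force: [-0.4, -0.1, -1.1]
width: 0.0272
0 [ 0.621  -0.1072]
1 [ 0.6197 -0.0572]
2 [ 0.6185 -0.0072]
3 [0.6173 0.0428]
4 [0.616  0.0928]
t 17.75 pose [0.5761 0.2832 0.182 ] [ 3.1371e+00 -2.1000e-03  1.4998e+00] w 0.0272 F [-0.4 -0.1 -1.1]
twist -5.51 shift cm before-twist [-38.62   7.25   1.2 ] after-twist [-39.14   3.51   1.2 ]
```

```bash
python3 -m crank '[{"tx":-3.6,"ty":0.6,"tz":-0.3,"twist":0,"grip":0.1},{"tx":-5,"ty":0.95,"tz":0,"twist":0,"grip":0.1},{"tx":-5,"ty":0.95,"tz":0,"twist":0,"grip":0.1},{"tx":-5,"ty":0.95,"tz":0,"twist":0,"grip":0.1},{"tx":-5,"ty":0.95,"tz":0,"twist":0,"grip":0.1},{"tx":-5,"ty":0.95,"tz":0,"twist":0,"grip":0.1},{"tx":-5,"ty":0.95,"tz":0,"twist":0,"grip":0.1},{"tx":-5,"ty":0.95,"tz":0,"twist":0,"grip":0.1},{"tx":0,"ty":0,"tz":0,"twist":-5.5,"grip":0.1},{"tx":0,"ty":0,"tz":0,"twist":0,"grip":0.1},{"tx":0,"ty":0,"tz":0,"twist":0,"grip":0.1}]'; python3 - <<'E'
from h import *
plan(.621,-.1072,.13,1.596)
p=snap('wrist');save(p,'w8.png')
p=snap('top');save(p,'t8.png',(210,140,390,240),4)
p=snap('side');save(p,'s8.png',(200,130,320,280),4)
E
```

```text
time: 19.12
tool_pos: [0.6195, -0.1068, 0.1809]
ee_rot: [-3.14, -0.001, 1.595]
wrist_force: [-0.2, 0.9, -0.6]
width: 0.0275
t 19.12 pose [ 0.6195 -0.1068  0.1809] [-3.1398e+00 -6.0000e-04  1.5952e+00] w 0.0275 F [-0.2  0.9 -0.6]
twist -0.05 shift cm before-twist [-0.05  0.15  5.09] after-twist [-0.05  0.15  5.09]
```

View pics/w8.png

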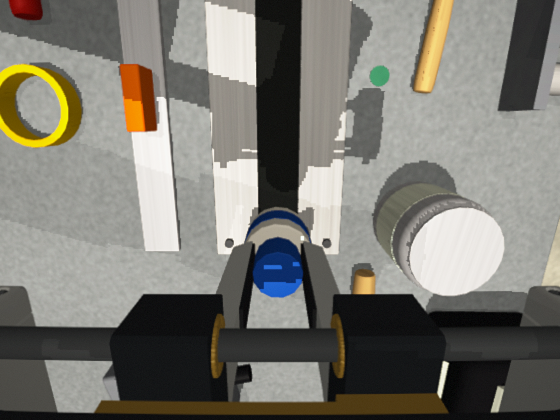

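View pics/t8.png

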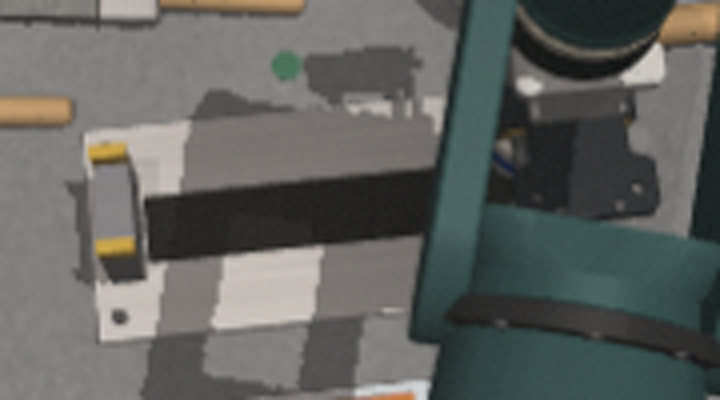

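View pics/s8.png

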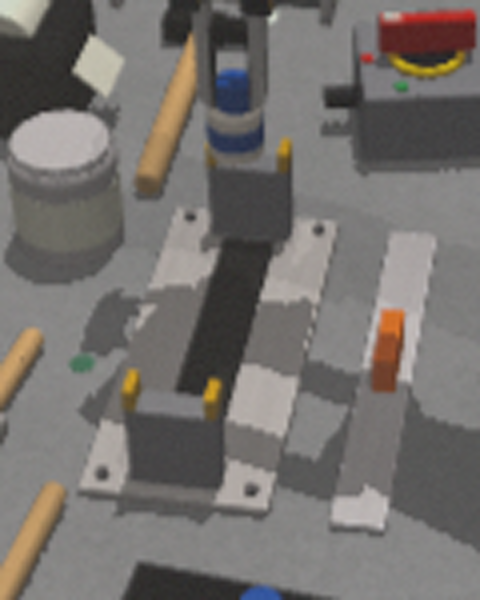

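```bash
python3 - <<'E'
from h import *
pt=snap('top'); im=cv2.imread('pics/t6.png')
g=im.max(2)
box_=proj(pt,world(box(0,0,.07,.27,.01,.01),[.6185,-.0075,.025]))
k=np.zeros(g.shape,np.uint8);cv2.fillConvexPoly(k,cv2.convexHull(box_.astype(np.int32)),1)
m=((g<45)&(k>0)).astype(np.uint8)
n,l,s,c=cv2.connectedComponentsWithStats(m);i=1+np.argmax(s[1:,4]);print(s[i],c[i])
ys,xs=np.where(l==i)
W=unproj(pt,np.c_[xs,ys],.01)[:,:2]
# expected 44 x 258; part near +y visible wholly?
a=.025
for a in(.02,.025,.03):
    u=np.array([np.cos(a),np.sin(a)]);v=np.array([-np.sin(a),np.cos(a)])
    pu,pv=W@u,W@v; print(a,'len',pv.min(),pv.max(),'wid',np.percentile(pu,[.5,99.5]),pu.mean(), 'var',np.polyfit(pv,pu,1)[0])
print(W.mean(0))
# wrist: fit black strip from w8
p=snap('wrist');f=p['frame'].max(2)
for r in range(20,200,20):
    row=f[r,200:350]; x=np.where(row<40)[0]+200
    if len(x): 
        A=unproj(p,[[x.min(),r],[x.max(),r]],.01); print(r,x.min(),x.max(),A[:,:2].round(4).tolist(), 'mid',A.mean(0)[:2].round(4))
# crop for post tops / plate corners
E
```

```text
[327 180  20  16 147] [339.33333333 187.06802721]
0.02 len -0.14922430852375052 -0.10387382648116755 wid [0.59747252 0.63704145] 0.6187651862323202 var 0.20224525635126522
0.025 len -0.1522298686612524 -0.10703555913409273 wid [0.59678285 0.6363327 ] 0.6180866392529019 var 0.2027747769575793
0.03 len -0.15526639116415697 -0.11019461590361428 wid [0.59607825 0.63560804] 0.6173926401396942 var 0.20328635312329582
[ 0.62132452 -0.12176173]
20 256 299 [[0.5955, 0.0656], [0.6366, 0.0667]] mid [0.616  0.0661]
40 256 299 [[0.5957, 0.048], [0.6374, 0.0491]] mid [0.6165 0.0486]
60 256 298 [[0.5958, 0.03], [0.6372, 0.0311]] mid [0.6165 0.0305]
80 257 298 [[0.597, 0.0115], [0.6379, 0.0126]] mid [0.6175 0.0121]
100 256 298 [[0.5962, -0.0075], [0.6387, -0.0064]] mid [ 0.6175 -0.007 ]
120 257 297 [[0.5974, -0.0271], [0.6385, -0.026]] mid [ 0.618  -0.0265]
140 257 297 [[0.5976, -0.0473], [0.6394, -0.0462]] mid [ 0.6185 -0.0467]
160 258 297 [[0.5989, -0.068], [0.6403, -0.0669]] mid [ 0.6196 -0.0675]
180 258 296 [[0.5991, -0.0895], [0.6401, -0.0884]] mid [ 0.6196 -0.089 ]
```

```bash
python3 -m crank '[{"tx":-0.05,"ty":0.1,"tz":4,"twist":0,"grip":0.1},{"tx":0,"ty":0,"tz":3.5,"twist":0,"grip":0.1},{"tx":0,"ty":0,"tz":3,"twist":0,"grip":0.1},{"tx":0,"ty":0,"tz":0.6,"twist":0,"grip":0.1},{"tx":0,"ty":0,"tz":0,"twist":0,"grip":0.1},{"tx":0,"ty":0,"tz":0,"twist":0,"grip":0.1}]';python3 -c "
from h import *
plan(.6206,-.1075,.0655,1.596)"
```

```text
time: 20.12
tool_pos: [0.6223, -0.1082, 0.0732]
ee_rot: [3.138, 0.001, 1.596]
wrist_force: [0.6, -0.1, -1.7]
width: 0.0274
t 20.12 pose [ 0.6223 -0.1082  0.0732] [3.1380e+00 1.2000e-03 1.5958e+00] w 0.0274 F [ 0.6 -0.1 -1.7]
twist -0.01 shift cm before-twist [ 0.07 -0.17  0.77] after-twist [ 0.07 -0.17  0.77]
```

```bash
python3 -m crank '[{"tx":0.05,"ty":-0.1,"tz":0.3,"twist":0,"grip":0.1},{"tx":0,"ty":0,"tz":0.3,"twist":0,"grip":0.1},{"tx":0,"ty":0,"tz":0,"twist":0,"grip":0.1},{"tx":0,"ty":0,"tz":0,"twist":0,"grip":0.1}]'
```

```text
time: 20.62
tool_pos: [0.6205, -0.1076, 0.0657]
ee_rot: [3.14, 0.0, 1.596]
wrist_force: [-0.3, -0.1, 0.7]
width: 0.0273
```

```bash
python3 -m crank '[{"tx":0,"ty":0,"tz":0,"twist":0,"grip":0.5},{"tx":0,"ty":0,"tz":0,"twist":0,"grip":0.5},{"tx":0,"ty":0,"tz":-3,"twist":0,"grip":0.5},{"tx":0,"ty":0,"tz":-4,"twist":0,"grip":0.5},{"tx":0,"ty":0,"tz":-3,"twist":0,"grip":0.5},{"tx":0,"ty":0,"tz":0,"twist":5.5,"grip":0.5}]';python3 -c "
from h import *
plan(.519,.285,.125,1.499)
p=snap('wrist');save(p,'w9.png')"
```

```text
time: 21.38
tool_pos: [0.6216, -0.1079, 0.169]
ee_rot: [3.135, 0.001, 1.497]
wrist_force: [-0.0, 0.6, 0.5]
width: 0.0468
t 21.38 pose [ 0.6216 -0.1079  0.169 ] [3.1350e+00 1.4000e-03 1.4971e+00] w 0.0468 F [-0.   0.6  0.5]
twist -0.11 shift cm before-twist [ 38.42 -13.13   4.4 ] after-twist [ 38.45 -13.05   4.4 ]
```

View pics/w9.png

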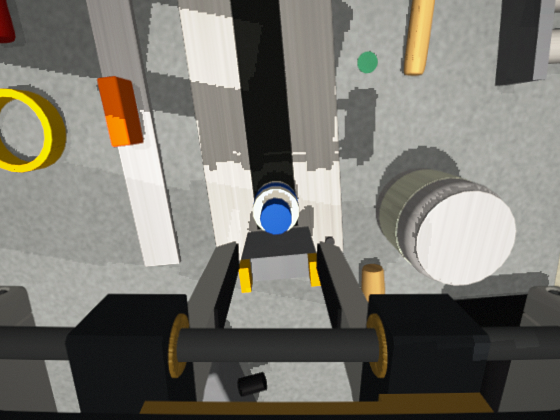

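Bottle 1 stands upright on the strip next to the far post at (276,210). Next, B2.

```bash
python3 -m crank '[{"tx":3.4,"ty":-1.2,"tz":-0.5,"twist":0,"grip":0.5},{"tx":5,"ty":-1.7,"tz":0,"twist":0,"grip":0.5},{"tx":5,"ty":-1.7,"tz":0,"twist":0,"grip":0.5},{"tx":5,"ty":-1.7,"tz":0,"twist":0,"grip":0.5},{"tx":5,"ty":-1.7,"tz":0,"twist":0,"grip":0.5},{"tx":5,"ty":-1.7,"tz":0,"twist":0,"grip":0.5},{"tx":5,"ty":-1.7,"tz":0,"twist":0,"grip":0.5},{"tx":5,"ty":-1.7,"tz":1,"twist":0,"grip":0.5},{"tx":0,"ty":0,"tz":4,"twist":0,"grip":0.5},{"tx":0,"ty":0,"tz":0,"twist":0,"grip":0.5},{"tx":0,"ty":0,"tz":0,"twist":0,"grip":0.5}]';python3 -c "
from h import *
plan(.519,.285,.060,1.499)
p=snap('wrist');save(p,'w10.png')
print([np.round(unproj(p,c,.071)[0,:2],4).tolist() for c,a,_ in caps(p)])"
```

```text
time: 22.8
tool_pos: [0.517, 0.2845, 0.1205]
ee_rot: [3.141, 0.0, 1.499]
wrist_force: [0.2, -0.4, 0.1]
width: 0.0472
t 22.8 pose [0.517  0.2845 0.1205] [3.1414e+00 1.0000e-04 1.4994e+00] w 0.0472 F [ 0.2 -0.4  0.1]
twist 0.03 shift cm before-twist [0.06 0.2  6.05] after-twist [0.06 0.2  6.05]
[[0.4465, 0.3519], [0.4909, 0.3526], [0.4173, 0.3484], [0.4692, 0.3446], [0.4396, 0.3137], [0.5204, 0.3133], [0.412, 0.2973], [0.5192, 0.2883]]
```

View pics/w10.png

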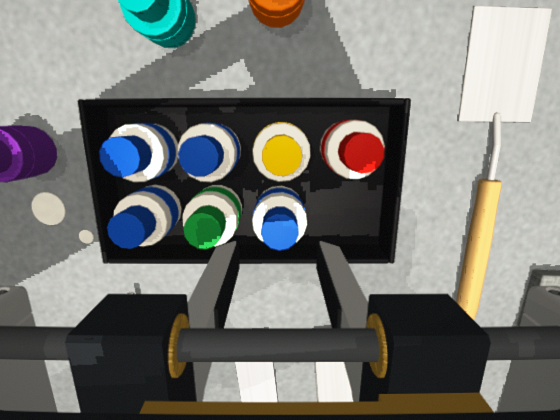

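```bash
python3 -m crank '[{"tx":0.1,"ty":0.1,"tz":3,"twist":0,"grip":0.5},{"tx":0,"ty":0,"tz":3,"twist":0,"grip":0.5},{"tx":0,"ty":0,"tz":0,"twist":0,"grip":0.5},{"tx":0,"ty":0,"tz":0,"twist":0,"grip":0.1},{"tx":0,"ty":0,"tz":0,"twist":0,"grip":0.1},{"tx":0,"ty":0,"tz":0,"twist":0,"grip":0.1},{"tx":0,"ty":0,"tz":0,"twist":0,"grip":0.1}]';python3 -m crank '[{"tx":0,"ty":0,"tz":-2,"twist":0,"grip":0.1},{"tx":0,"ty":0,"tz":-4,"twist":0,"grip":0.1},{"tx":0,"ty":0,"tz":-4,"twist":0,"grip":0.1},{"tx":0,"ty":0,"tz":-2,"twist":0,"grip":0.1},{"tx":0,"ty":0,"tz":0,"twist":-5.5,"grip":0.1},{"tx":0,"ty":0,"tz":0,"twist":0,"grip":0.1}]'; python3 - <<'E'
from h import *
plan(.6193,-.0575,.18,1.596)
E
```

```text
time: 23.72
tool_pos: [0.5188, 0.2863, 0.062]
ee_rot: [3.138, -0.001, 1.5]
wrist_force: [-0.3, -1.3, 5.9]
width: 0.0276
time: 24.48
tool_pos: [0.5174, 0.2858, 0.1796]
ee_rot: [-3.141, 0.0, 1.595]
wrist_force: [0.6, 0.7, -0.8]
width: 0.0271
t 24.48 pose [0.5174 0.2858 0.1796] [-3.1410e+00  3.0000e-04  1.5948e+00] w 0.0271 F [ 0.6  0.7 -0.8]
twist -0.07 shift cm before-twist [-34.57   9.37  -0.04] after-twist [-34.58   9.32  -0.04]
```

```bash
python3 -m crank '[{"tx":-4.5,"ty":1.2,"tz":0,"twist":0,"grip":0.1},{"tx":-5,"ty":1.36,"tz":0,"twist":0,"grip":0.1},{"tx":-5,"ty":1.36,"tz":0,"twist":0,"grip":0.1},{"tx":-5,"ty":1.36,"tz":0,"twist":0,"grip":0.1},{"tx":-5,"ty":1.36,"tz":0,"twist":0,"grip":0.1},{"tx":-5,"ty":1.36,"tz":0,"twist":0,"grip":0.1},{"tx":-5,"ty":1.36,"tz":0,"twist":0,"grip":0.1},{"tx":0,"ty":0,"tz":4,"twist":0,"grip":0.1},{"tx":0,"ty":0,"tz":4,"twist":0,"grip":0.1},{"tx":0,"ty":0,"tz":2,"twist":0,"grip":0.1},{"tx":0,"ty":0,"tz":0,"twist":0,"grip":0.1},{"tx":0,"ty":0,"tz":0,"twist":0,"grip":0.1}]';python3 -c "
from h import *
plan(.6193,-.0575,.066,1.596)"
```

```text
time: 25.98
tool_pos: [0.621, -0.0567, 0.0818]
ee_rot: [3.139, 0.001, 1.596]
wrist_force: [1.1, 0.4, -1.1]
width: 0.0277
t 25.98 pose [ 0.621  -0.0567  0.0818] [3.1386e+00 7.0000e-04 1.5958e+00] w 0.0277 F [ 1.1  0.4 -1.1]
twist -0.01 shift cm before-twist [-0.08 -0.17  1.58] after-twist [-0.08 -0.17  1.58]
```

```bash
python3 -m crank '[{"tx":-0.08,"ty":-0.1,"tz":0.8,"twist":0,"grip":0.1},{"tx":0,"ty":0,"tz":0.4,"twist":0,"grip":0.1},{"tx":0,"ty":0,"tz":0.2,"twist":0,"grip":0.1},{"tx":0,"ty":0,"tz":0,"twist":0,"grip":0.1},{"tx":0,"ty":0,"tz":0,"twist":0,"grip":0.1}]'
```

```text
time: 26.6
tool_pos: [0.6189, -0.0576, 0.0672]
ee_rot: [3.141, 0.0, 1.596]
wrist_force: [-3.8, -0.8, 5.3]
width: 0.0273
```

```bash
python3 -m crank '[{"tx":0,"ty":0,"tz":-0.1,"twist":0,"grip":0.5},{"tx":0,"ty":0,"tz":0,"twist":0,"grip":0.5},{"tx":0,"ty":0,"tz":-3,"twist":0,"grip":0.5},{"tx":0,"ty":0,"tz":-4,"twist":0,"grip":0.5},{"tx":0,"ty":0,"tz":-3,"twist":0,"grip":0.5},{"tx":0,"ty":0,"tz":0,"twist":5.5,"grip":0.5}]';python3 -c "
from h import *
plan(.468,.344,.12,1.499)
p=snap('wrist');save(p,'w11.png')"
```

```text
time: 27.35
tool_pos: [0.6209, -0.0579, 0.1707]
ee_rot: [3.134, 0.001, 1.497]
wrist_force: [-0.4, 0.1, 1.2]
width: 0.047
t 27.35 pose [ 0.6209 -0.0579  0.1707] [3.1343e+00 8.0000e-04 1.4971e+00] w 0.047 F [-0.4  0.1  1.2]
twist -0.11 shift cm before-twist [ 38.95 -18.2    5.07] after-twist [ 38.99 -18.13   5.07]
```

View pics/w11.png

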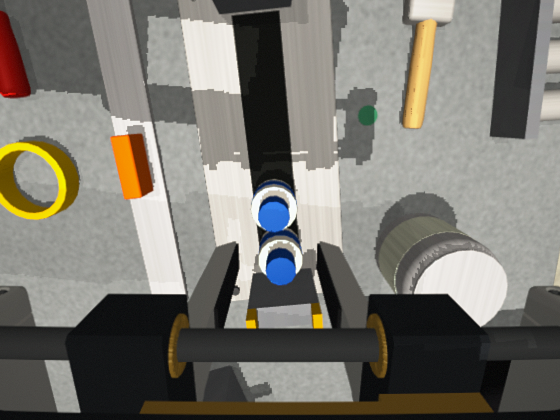

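Two bottles stand in a row at (276,207) and (281,262). Next is the blue at (.468,.344).

```bash
python3 -m crank '[{"tx":4,"ty":-2,"tz":-0.5,"twist":0,"grip":0.5},{"tx":5,"ty":-2.3,"tz":0,"twist":0,"grip":0.5},{"tx":5,"ty":-2.3,"tz":0,"twist":0,"grip":0.5},{"tx":5,"ty":-2.3,"tz":0,"twist":0,"grip":0.5},{"tx":5,"ty":-2.3,"tz":0,"twist":0,"grip":0.5},{"tx":5,"ty":-2.3,"tz":0,"twist":0,"grip":0.5},{"tx":5,"ty":-2.3,"tz":0,"twist":0,"grip":0.5},{"tx":5,"ty":-2.3,"tz":1,"twist":0,"grip":0.5},{"tx":0,"ty":0,"tz":4,"twist":0,"grip":0.5},{"tx":0,"ty":0,"tz":0,"twist":0,"grip":0.5},{"tx":0,"ty":0,"tz":0,"twist":0,"grip":0.5},{"tx":0,"ty":0,"tz":0,"twist":0,"grip":0.5}]';python3 -c "
from h import *
plan(.468,.344,.060,1.499)
p=snap('wrist');save(p,'w12.png')
print([np.round(unproj(p,c,.071)[0,:2],4).tolist() for c,a,_ in caps(p)])"
```

```text
time: 28.9
tool_pos: [0.4674, 0.3442, 0.1239]
ee_rot: [3.139, -0.002, 1.499]
wrist_force: [0.4, 0.2, 0.0]
width: 0.0469
t 28.9 pose [0.4674 0.3442 0.1239] [ 3.1389e+00 -1.8000e-03  1.4986e+00] w 0.0469 F [0.4 0.2 0. ]
twist -0.02 shift cm before-twist [-0.01  0.06  6.39] after-twist [-0.02  0.06  6.39]
[[0.4328, 0.3712], [0.4689, 0.3717], [0.4154, 0.3492], [0.4677, 0.3465], [0.4366, 0.3146], [0.3999, 0.3045]]
```

View pics/w12.png

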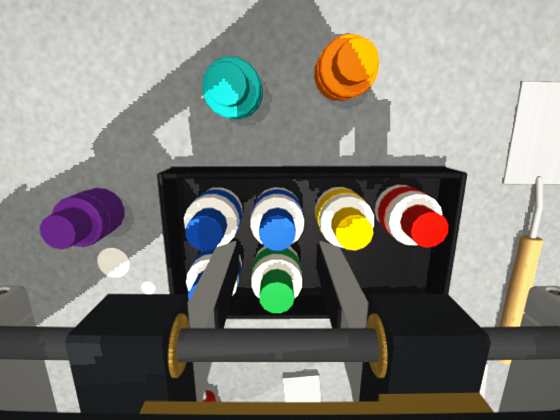

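The blue cap is centred between the fingers at (278,228).

```bash
python3 -m crank '[{"tx":0.1,"ty":0,"tz":3,"twist":0,"grip":0.5},{"tx":0,"ty":0,"tz":3.2,"twist":0,"grip":0.5},{"tx":0,"ty":0,"tz":0,"twist":0,"grip":0.5},{"tx":0,"ty":0,"tz":0,"twist":0,"grip":0.1},{"tx":0,"ty":0,"tz":0,"twist":0,"grip":0.1},{"tx":0,"ty":0,"tz":0,"twist":0,"grip":0.1},{"tx":0,"ty":0,"tz":0,"twist":0,"grip":0.1}]';python3 -m crank '[{"tx":0,"ty":0,"tz":-2,"twist":0,"grip":0.1},{"tx":0,"ty":0,"tz":-4,"twist":0,"grip":0.1},{"tx":0,"ty":0,"tz":-4,"twist":0,"grip":0.1},{"tx":0,"ty":0,"tz":-2,"twist":0,"grip":0.1},{"tx":0,"ty":0,"tz":0,"twist":-5.5,"grip":0.1},{"tx":0,"ty":0,"tz":0,"twist":0,"grip":0.1}]'; python3 - <<'E'
from h import *
plan(.618,-.0075,.18,1.596)
E
```

```text
time: 29.82
tool_pos: [0.4671, 0.346, 0.0619]
ee_rot: [3.139, -0.002, 1.5]
wrist_force: [-1.0, 0.9, 5.9]
width: 0.0271
time: 30.58
tool_pos: [0.4658, 0.3452, 0.1797]
ee_rot: [-3.141, 0.0, 1.595]
wrist_force: [-0.1, 0.7, -1.2]
width: 0.0275
t 30.57 pose [0.4658 0.3452 0.1797] [-3.1411e+00  4.0000e-04  1.5947e+00] w 0.0275 F [-0.1  0.7 -1.2]
twist -0.08 shift cm before-twist [-3.563e+01  1.437e+01 -3.000e-02] after-twist [-3.564e+01  1.432e+01 -3.000e-02]
```

```bash
python3 -m crank '[{"tx":-5.6,"ty":2.3,"tz":0,"twist":0,"grip":0.1},{"tx":-5,"ty":2,"tz":0,"twist":0,"grip":0.1},{"tx":-5,"ty":2,"tz":0,"twist":0,"grip":0.1},{"tx":-5,"ty":2,"tz":0,"twist":0,"grip":0.1},{"tx":-5,"ty":2,"tz":0,"twist":0,"grip":0.1},{"tx":-5,"ty":2,"tz":0,"twist":0,"grip":0.1},{"tx":-5,"ty":2,"tz":0,"twist":0,"grip":0.1},{"tx":0,"ty":0,"tz":4,"twist":0,"grip":0.1},{"tx":0,"ty":0,"tz":4,"twist":0,"grip":0.1},{"tx":0,"ty":0,"tz":2,"twist":0,"grip":0.1},{"tx":0,"ty":0,"tz":0,"twist":0,"grip":0.1},{"tx":0,"ty":0,"tz":0,"twist":0,"grip":0.1}]';python3 -m crank '[{"tx":0,"ty":0,"tz":0,"twist":0,"grip":0.1}]';python3 -c "
from h import *
plan(.618,-.0075,.066,1.596)"
```

```text
time: 32.08
tool_pos: [0.6184, -0.007, 0.0807]
ee_rot: [3.141, 0.0, 1.595]
wrist_force: [-0.6, 0.3, -0.4]
width: 0.0274
time: 32.2
tool_pos: [0.6189, -0.007, 0.0818]
ee_rot: [3.139, 0.0, 1.596]
wrist_force: [0.0, 1.1, -0.3]
width: 0.0276
t 32.2 pose [ 0.6189 -0.007   0.0818] [3.1385e+00 5.0000e-04 1.5956e+00] w 0.0276 F [ 0.   1.1 -0.3]
twist -0.02 shift cm before-twist [-0.05 -0.09  1.58] after-twist [-0.05 -0.09  1.58]
```

```bash
python3 -m crank '[{"tx":-0.05,"ty":0,"tz":0.8,"twist":0,"grip":0.1},{"tx":0,"ty":0,"tz":0.4,"twist":0,"grip":0.1},{"tx":0,"ty":0,"tz":0.2,"twist":0,"grip":0.1},{"tx":0,"ty":0,"tz":0,"twist":0,"grip":0.1},{"tx":0,"ty":0,"tz":0,"twist":0,"grip":0.1}]'
```

```text
time: 32.83
tool_pos: [0.6177, -0.0076, 0.067]
ee_rot: [-3.141, 0.0, 1.596]
wrist_force: [-3.8, 0.2, 6.8]
width: 0.0269
```

```bash
python3 -m crank '[{"tx":0,"ty":0,"tz":-0.1,"twist":0,"grip":0.5},{"tx":0,"ty":0,"tz":0,"twist":0,"grip":0.5},{"tx":0,"ty":0,"tz":-3,"twist":0,"grip":0.5},{"tx":0,"ty":0,"tz":-4,"twist":0,"grip":0.5},{"tx":0,"ty":0,"tz":-3,"twist":0,"grip":0.5},{"tx":0,"ty":0,"tz":0,"twist":5.5,"grip":0.5}]';python3 -c "
from h import *
plan(.4135,.348,.12,1.499)
p=snap('wrist');save(p,'w13.png')"
```

```text
time: 33.58
tool_pos: [0.62, -0.0077, 0.1708]
ee_rot: [3.134, 0.0, 1.497]
wrist_force: [-0.2, -0.0, -1.0]
width: 0.0465
t 33.58 pose [ 0.62   -0.0077  0.1708] [3.1342e+00 2.0000e-04 1.4971e+00] w 0.0465 F [-0.2 -0.  -1. ]
twist -0.11 shift cm before-twist [ 33.95 -23.21   5.08] after-twist [ 34.   -23.14   5.08]
```

View pics/w13.png

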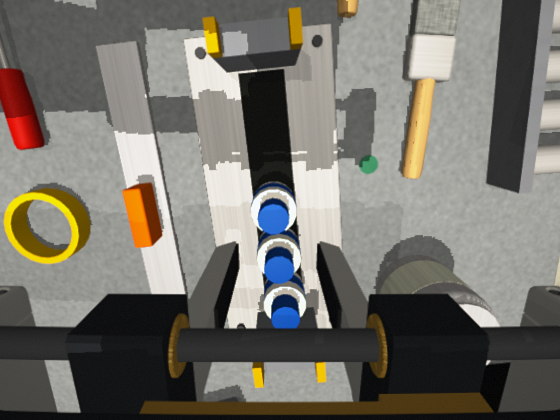

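Three bottles are in the row. Next is the blue at (.4135,.348).

```bash
python3 -m crank '[{"tx":4,"ty":-2.65,"tz":-0.5,"twist":0,"grip":0.5},{"tx":5,"ty":-3.4,"tz":0,"twist":0,"grip":0.5},{"tx":5,"ty":-3.4,"tz":0,"twist":0,"grip":0.5},{"tx":5,"ty":-3.4,"tz":0,"twist":0,"grip":0.5},{"tx":5,"ty":-3.4,"tz":0,"twist":0,"grip":0.5},{"tx":5,"ty":-3.4,"tz":0,"twist":0,"grip":0.5},{"tx":5,"ty":-3.4,"tz":0,"twist":0,"grip":0.5},{"tx":0,"ty":0,"tz":1,"twist":0,"grip":0.5},{"tx":0,"ty":0,"tz":4,"twist":0,"grip":0.5},{"tx":0,"ty":0,"tz":0,"twist":0,"grip":0.5},{"tx":0,"ty":0,"tz":0,"twist":0,"grip":0.5},{"tx":0,"ty":0,"tz":0,"twist":0,"grip":0.5}]';python3 -c "
from h import *
plan(.4135,.348,.060,1.499)
p=snap('wrist');save(p,'w14.png')
print([np.round(unproj(p,c,.071)[0,:2],4).tolist() for c,a,_ in caps(p)])"
```

```text
time: 35.12
tool_pos: [0.4135, 0.3481, 0.1237]
ee_rot: [3.139, -0.002, 1.499]
wrist_force: [-0.3, 0.3, 1.1]
width: 0.047
t 35.12 pose [0.4135 0.3481 0.1237] [ 3.1391e+00 -1.8000e-03  1.4988e+00] w 0.047 F [-0.3  0.3  1.1]
twist -0.01 shift cm before-twist [-0.01  0.    6.37] after-twist [-0.01  0.    6.37]
[[0.4156, 0.3755], [0.4121, 0.3586], [0.4112, 0.3307], [0.4083, 0.2992]]
```

View pics/w14.png

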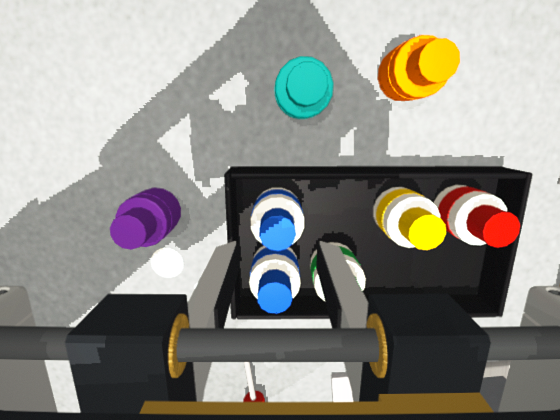

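```bash
python3 -m crank '[{"tx":0.1,"ty":0,"tz":3,"twist":0,"grip":0.5},{"tx":0,"ty":0,"tz":3.1,"twist":0,"grip":0.5},{"tx":0,"ty":0,"tz":0,"twist":0,"grip":0.5},{"tx":0,"ty":0,"tz":0,"twist":0,"grip":0.1},{"tx":0,"ty":0,"tz":0,"twist":0,"grip":0.1},{"tx":0,"ty":0,"tz":0,"twist":0,"grip":0.1},{"tx":0,"ty":0,"tz":0,"twist":0,"grip":0.1}]';python3 -m crank '[{"tx":0,"ty":0,"tz":-2,"twist":0,"grip":0.1},{"tx":0,"ty":0,"tz":-4,"twist":0,"grip":0.1},{"tx":0,"ty":0,"tz":-4,"twist":0,"grip":0.1},{"tx":0,"ty":0,"tz":-2,"twist":0,"grip":0.1},{"tx":0,"ty":0,"tz":0,"twist":-5.5,"grip":0.1},{"tx":0,"ty":0,"tz":0,"twist":0,"grip":0.1}]'; python3 - <<'E'
from h import *
plan(.6167,.0425,.18,1.596)
E
```

```text
time: 36.05
tool_pos: [0.4131, 0.3497, 0.0628]
ee_rot: [3.139, -0.002, 1.5]
wrist_force: [-0.7, 1.1, 6.8]
width: 0.0275
time: 36.8
tool_pos: [0.412, 0.3488, 0.1805]
ee_rot: [-3.141, 0.001, 1.595]
wrist_force: [0.9, -0.3, -1.6]
width: 0.0273
t 36.8 pose [0.412  0.3488 0.1805] [-3.1409e+00  7.0000e-04  1.5947e+00] w 0.0273 F [ 0.9 -0.3 -1.6]
twist -0.08 shift cm before-twist [-31.11  19.74   0.05] after-twist [-31.14  19.69   0.05]
```

```bash
python3 -m crank '[{"tx":-4.1,"ty":2.3,"tz":0,"twist":0,"grip":0.1},{"tx":-4.5,"ty":2.9,"tz":0,"twist":0,"grip":0.1},{"tx":-4.5,"ty":2.9,"tz":0,"twist":0,"grip":0.1},{"tx":-4.5,"ty":2.9,"tz":0,"twist":0,"grip":0.1},{"tx":-4.5,"ty":2.9,"tz":0,"twist":0,"grip":0.1},{"tx":-4.5,"ty":2.9,"tz":0,"twist":0,"grip":0.1},{"tx":-4.5,"ty":2.9,"tz":0,"twist":0,"grip":0.1},{"tx":0,"ty":0,"tz":4,"twist":0,"grip":0.1},{"tx":0,"ty":0,"tz":4,"twist":0,"grip":0.1},{"tx":0,"ty":0,"tz":2,"twist":0,"grip":0.1},{"tx":0,"ty":0,"tz":0,"twist":0,"grip":0.1},{"tx":0,"ty":0,"tz":0,"twist":0,"grip":0.1}]';python3 -m crank '[{"tx":0,"ty":0,"tz":0,"twist":0,"grip":0.1}]';python3 -c "
from h import *
plan(.6167,.0425,.067,1.596)"
```

```text
time: 38.3
tool_pos: [0.6174, 0.043, 0.0817]
ee_rot: [3.141, 0.0, 1.595]
wrist_force: [-0.0, 0.2, -1.4]
width: 0.0277
time: 38.42
tool_pos: [0.6179, 0.0431, 0.0828]
ee_rot: [3.138, 0.0, 1.596]
wrist_force: [-0.7, 0.0, -1.4]
width: 0.0274
t 38.42 pose [0.6179 0.0431 0.0828] [3.1385e+00 2.0000e-04 1.5955e+00] w 0.0274 F [-0.7  0.  -1.4]
twist -0.03 shift cm before-twist [-0.06 -0.12  1.58] after-twist [-0.06 -0.12  1.58]
```

```bash
python3 -m crank '[{"tx":-0.05,"ty":-0.05,"tz":0.8,"twist":0,"grip":0.1},{"tx":0,"ty":0,"tz":0.4,"twist":0,"grip":0.1},{"tx":0,"ty":0,"tz":0.2,"twist":0,"grip":0.1},{"tx":0,"ty":0,"tz":0,"twist":0,"grip":0.1},{"tx":0,"ty":0,"tz":0,"twist":0,"grip":0.1}]'; python3 -m crank '[{"tx":0,"ty":0,"tz":-0.1,"twist":0,"grip":0.5},{"tx":0,"ty":0,"tz":0,"twist":0,"grip":0.5},{"tx":0,"ty":0,"tz":-3,"twist":0,"grip":0.5},{"tx":0,"ty":0,"tz":-4,"twist":0,"grip":0.5},{"tx":0,"ty":0,"tz":-3,"twist":0,"grip":0.5},{"tx":0,"ty":0,"tz":0,"twist":5.5,"grip":0.5}]';python3 -c "
from h import *
plan(.4085,.2955,.12,1.499)
p=snap('wrist');save(p,'w15.png')"
```

```text
time: 39.05
tool_pos: [0.6162, 0.0424, 0.0679]
ee_rot: [-3.141, 0.0, 1.596]
wrist_force: [-4.7, 0.5, 5.2]
width: 0.0272
time: 39.8
tool_pos: [0.6186, 0.0425, 0.1718]
ee_rot: [3.134, -0.0, 1.497]
wrist_force: [-0.1, 0.5, 0.3]
width: 0.0471
t 39.8 pose [0.6186 0.0425 0.1718] [ 3.1339e+00 -4.0000e-04  1.4971e+00] w 0.0471 F [-0.1  0.5  0.3]
twist -0.11 shift cm before-twist [ 23.68 -22.81   5.18] after-twist [ 23.73 -22.77   5.18]
```

View pics/w15.png

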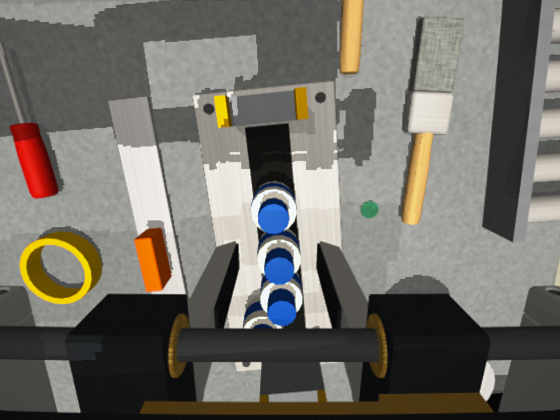

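The last bottle in the row looks off to the left, at (262,325). I check with the other cameras.

```bash
python3 - <<'E'
from h import *
p=snap('side');save(p,'s16.png',(190,120,340,270),4)
p=snap('top');save(p,'t16.png',(210,140,390,290),4)
E
```

```text
(no output)
```

View pics/s16.png

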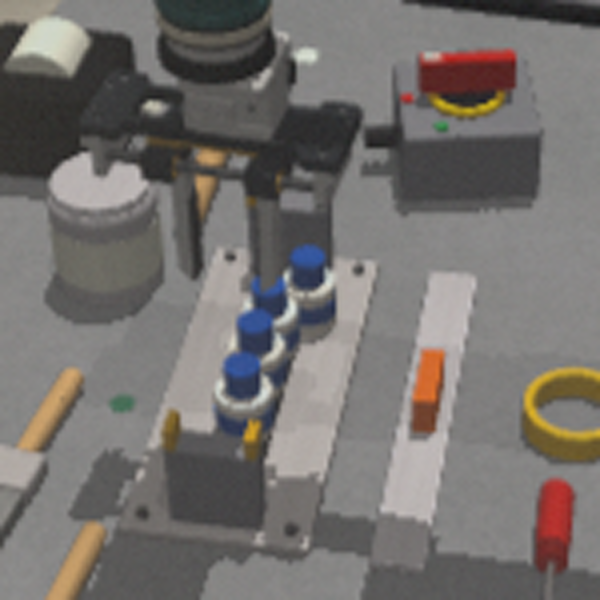

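View pics/t16.png

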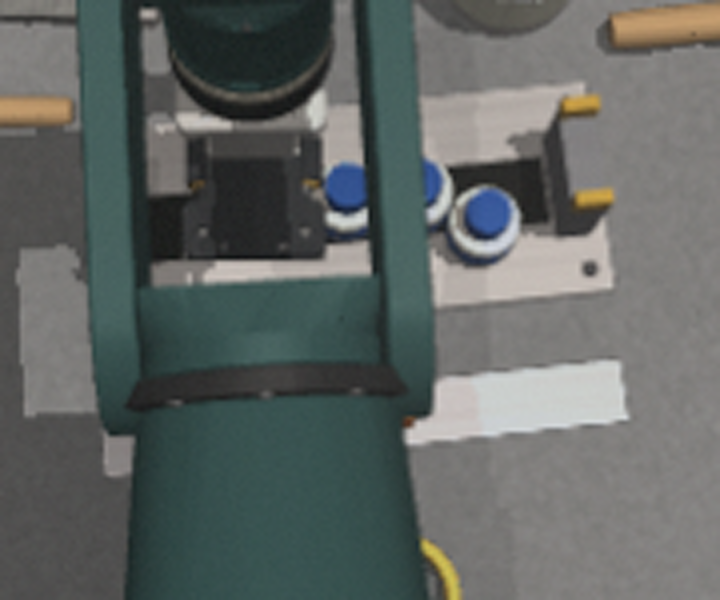

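The bottle at the isolator end has been knocked toward the robot, at about (332,193) in the top picture. It is still upright on the plate. I put it right now.

```bash
python3 - <<'E'
from h import *
for n in ('top','side'):
    p=snap(n)
    for c,a,m in caps(p):
        # cap-region centroid ~ z .064
        print(n,c.round(1),a,unproj(p,c,.070)[0,:2].round(4))
plan(.601,-.09,.17,1.596)
E
```

```text
top [296.5 186.7] 102 [ 0.6158 -0.009 ]
top [317.3 185. ] 34 [ 0.6159 -0.0597]
top [331.5 193. ] 93 [ 0.5932 -0.0922]
top [175.5 283.1] 109 [0.4068 0.2935]
side [266.4 184. ] 46 [ 0.596  -0.0972]
side [253.7 200. ] 47 [ 0.6182 -0.0142]
side [250.2 211. ] 50 [0.6172 0.0361]
side [307.7 291.4] 125 [0.4075 0.3019]
side [306.8 306.2] 42 [0.4034 0.3465]
t 40.05 pose [0.6161 0.0425 0.1669] [-3.1401e+00  1.0000e-04  1.5010e+00] w 0.0469 F [ 0.2  0.1 -0.4]
twist -5.44 shift cm before-twist [-13.32  -0.58  -0.31] after-twist [-13.21  -1.84  -0.31]
```

```bash
python3 -m crank '[{"tx":0,"ty":0,"tz":-1,"twist":-5.4,"grip":0.5},{"tx":-4.4,"ty":-0.8,"tz":0,"twist":0,"grip":0.5},{"tx":-4.4,"ty":-0.8,"tz":0,"twist":0,"grip":0.5},{"tx":-4.4,"ty":-0.8,"tz":0,"twist":0,"grip":0.5},{"tx":0,"ty":0,"tz":0,"twist":0,"grip":0.5},{"tx":0,"ty":0,"tz":0,"twist":0,"grip":0.5}]'; python3 - <<'E'
from h import *
plan(.5955,-.0905,.065,1.596)
p=snap('wrist');save(p,'w17.png')
for c,a,m in caps(p): print(c.round(1),a,unproj(p,c,.074)[0,:2].round(4))
E
```

```text
time: 40.8
tool_pos: [0.5953, -0.0895, 0.1773]
ee_rot: [-3.141, -0.001, 1.594]
wrist_force: [-0.6, 0.9, 0.4]
width: 0.0469
t 40.8 pose [ 0.5953 -0.0895  0.1773] [-3.1408e+00 -1.0000e-03  1.5943e+00] w 0.0469 F [-0.6  0.9  0.4]
twist -0.1 shift cm before-twist [-1.000e-01  1.000e-02  1.123e+01] after-twist [-1.000e-01  1.000e-02  1.123e+01]
[306.4  56. ] 1106 [0.6154 0.0395]
[295.3  85.7] 93 [0.6075 0.0173]
[305.9 120.3] 873 [ 0.6172 -0.0093]
[286.1 150. ] 35 [ 0.6018 -0.0338]
[302.2 172.8] 833 [ 0.6162 -0.0527]
[270.5 186.1] 76 [ 0.5892 -0.065 ]
[275.4 215.2] 840 [ 0.5941 -0.0912]
```

View pics/w17.png

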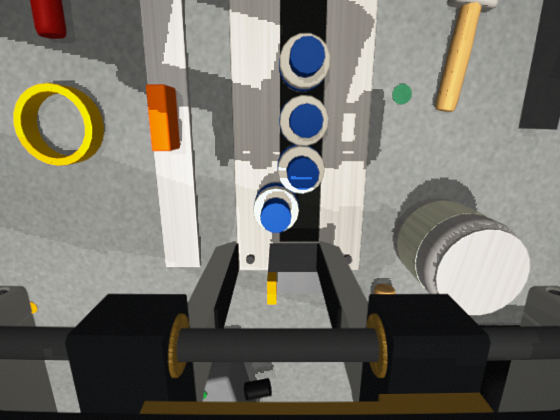

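The knocked bottle B1 is at about (.5945,-.091), and it has nudged its neighbour a few mm. I regrip B1 first.

```bash
python3 -m crank '[{"tx":-0.1,"ty":-0.05,"tz":4,"twist":0,"grip":0.5},{"tx":0,"ty":0,"tz":4,"twist":0,"grip":0.5},{"tx":0,"ty":0,"tz":2.9,"twist":0,"grip":0.5},{"tx":0,"ty":0,"tz":0,"twist":0,"grip":0.5},{"tx":0,"ty":0,"tz":0,"twist":0,"grip":0.1},{"tx":0,"ty":0,"tz":0,"twist":0,"grip":0.1},{"tx":0,"ty":0,"tz":0,"twist":0,"grip":0.1},{"tx":0,"ty":0,"tz":0,"twist":0,"grip":0.1}]';python3 -m crank '[{"tx":0,"ty":0,"tz":-2,"twist":0,"grip":0.1},{"tx":0,"ty":0,"tz":-3,"twist":0,"grip":0.1},{"tx":0,"ty":0,"tz":-4,"twist":0,"grip":0.1},{"tx":0,"ty":0,"tz":0,"twist":0,"grip":0.1},{"tx":0,"ty":0,"tz":0,"twist":0,"grip":0.1},{"tx":0,"ty":0,"tz":0,"twist":0,"grip":0.1}]'; python3 - <<'E'
from h import *
plan(.6206,-.1085,.10,1.596)
E
```

```text
time: 41.85
tool_pos: [0.5961, -0.0913, 0.071]
ee_rot: [3.138, 0.001, 1.594]
wrist_force: [-0.4, -0.3, 6.0]
width: 0.0274
time: 42.6
tool_pos: [0.5938, -0.0908, 0.1564]
ee_rot: [-3.137, -0.001, 1.594]
wrist_force: [-0.3, 1.0, -0.4]
width: 0.0276
t 42.6 pose [ 0.5938 -0.0908  0.1564] [-3.1374e+00 -1.1000e-03  1.5939e+00] w 0.0276 F [-0.3  1.  -0.4]
twist -0.12 shift cm before-twist [-1.83  2.64  5.64] after-twist [-1.84  2.63  5.64]
```

```bash
python3 -m crank '[{"tx":-0.9,"ty":1.25,"tz":0,"twist":0,"grip":0.1},{"tx":-0.9,"ty":1.25,"tz":0,"twist":0,"grip":0.1},{"tx":0,"ty":0,"tz":3.5,"twist":0,"grip":0.1},{"tx":0,"ty":0,"tz":3.5,"twist":0,"grip":0.1},{"tx":0,"ty":0,"tz":0.6,"twist":0,"grip":0.1},{"tx":0,"ty":0,"tz":0,"twist":0,"grip":0.1},{"tx":0,"ty":0,"tz":0,"twist":0,"grip":0.1}]'; python3 - <<'E'
from h import *
plan(.6206,-.1085,.070,1.596)
E
```

```text
time: 43.48
tool_pos: [0.6218, -0.1089, 0.0851]
ee_rot: [3.138, 0.001, 1.594]
wrist_force: [0.3, -0.9, -1.8]
width: 0.0276
t 43.48 pose [ 0.6218 -0.1089  0.0851] [3.1381e+00 1.1000e-03 1.5939e+00] w 0.0276 F [ 0.3 -0.9 -1.8]
twist -0.12 shift cm before-twist [ 0.04 -0.12  1.51] after-twist [ 0.04 -0.12  1.51]
```

```bash
python3 -m crank '[{"tx":0,"ty":-0.05,"tz":0.6,"twist":0,"grip":0.1},{"tx":0,"ty":0,"tz":0.4,"twist":0,"grip":0.1},{"tx":0,"ty":0,"tz":0.2,"twist":0,"grip":0.1},{"tx":0,"ty":0,"tz":0,"twist":0,"grip":0.1},{"tx":0,"ty":0,"tz":0,"twist":0,"grip":0.1}]'
```

```text
time: 44.1
tool_pos: [0.6199, -0.1085, 0.0712]
ee_rot: [3.142, 0.0, 1.594]
wrist_force: [-1.8, -0.3, 0.0]
width: 0.0275
```

```bash
python3 -m crank '[{"tx":0,"ty":0.05,"tz":0.1,"twist":0,"grip":0.1},{"tx":0,"ty":0,"tz":0,"twist":0,"grip":0.5},{"tx":0,"ty":0,"tz":0,"twist":0,"grip":0.5},{"tx":0,"ty":0,"tz":-3,"twist":0,"grip":0.5},{"tx":0,"ty":0,"tz":-4,"twist":0,"grip":0.5},{"tx":0,"ty":0,"tz":-3,"twist":0,"grip":0.5},{"tx":5.5,"ty":-0.2,"tz":0,"twist":0,"grip":0.5},{"tx":0,"ty":0,"tz":0,"twist":0,"grip":0.5},{"tx":0,"ty":0,"tz":0,"twist":0,"grip":0.5},{"tx":0,"ty":0,"tz":0,"twist":0,"grip":0.5}]'; python3 - <<'E'
from h import *
plan(.617,-.053,.065,1.596)
p=snap('wrist');save(p,'w18.png')
for c,a,m in caps(p):
  if a>300: print(c.round(1),a,unproj(p,c,.074)[0,:2].round(4))
E
```

```text
time: 45.35
tool_pos: [0.617, -0.0544, 0.1693]
ee_rot: [-3.141, 0.0, 1.593]
wrist_force: [0.6, 0.2, -0.0]
width: 0.0468
t 45.35 pose [ 0.617  -0.0544  0.1693] [-3.1407e+00  3.0000e-04  1.5929e+00] w 0.0468 F [ 0.6  0.2 -0. ]
twist -0.18 shift cm before-twist [ 0.14  0.   10.43] after-twist [ 0.14  0.   10.43]
[278.  100.2] 967 [0.6157 0.0403]
[278.4 163.1] 867 [ 0.6173 -0.0089]
[276.3 213.2] 900 [ 0.6165 -0.052 ]
[276.5 271.5] 910 [ 0.6178 -0.1071]
```

View pics/w18.png

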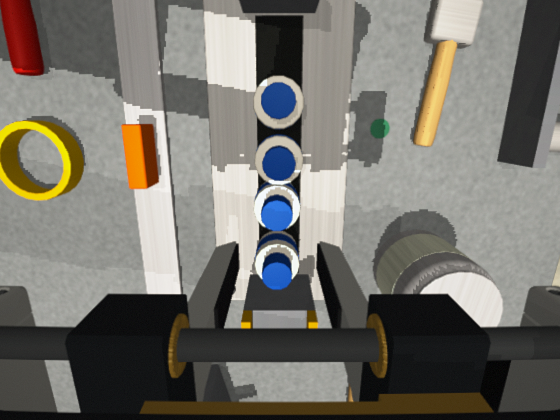

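The row is straight again: four caps at (278,100), (278,163), (276,213) and (276,271). Next, the fifth blue.

```bash
python3 -c "
from h import *
plan(.4085,.2945,.12,1.499)"; python3 -m crank '[{"tx":0,"ty":0,"tz":-1,"twist":5.4,"grip":0.5},{"tx":0,"ty":0,"tz":0,"twist":0,"grip":0.5}]'; python3 -c "
from h import *
plan(.4085,.2945,.12,1.499)"
```

```text
t 45.4 pose [ 0.617  -0.0545  0.1694] [-3.1408e+00  2.0000e-04  1.5927e+00] w 0.047 F [-0.5 -0.1 -0.6]
twist 5.37 shift cm before-twist [ 35.35 -20.08   4.94] after-twist [ 33.31 -23.3    4.94]
time: 45.65
tool_pos: [0.6176, -0.0545, 0.1806]
ee_rot: [3.14, 0.0, 1.5]
wrist_force: [-0.8, -0.4, 0.9]
width: 0.0474
t 45.65 pose [ 0.6176 -0.0545  0.1806] [3.1400e+00 4.0000e-04 1.4996e+00] w 0.0474 F [-0.8 -0.4  0.9]
twist 0.03 shift cm before-twist [ 33.32 -23.34   6.06] after-twist [ 33.31 -23.36   6.06]
```

```bash
python3 -m crank '[{"tx":3.3,"ty":-2.3,"tz":0,"twist":0,"grip":0.5},{"tx":5,"ty":-3.5,"tz":0,"twist":0,"grip":0.5},{"tx":5,"ty":-3.5,"tz":0,"twist":0,"grip":0.5},{"tx":5,"ty":-3.5,"tz":0,"twist":0,"grip":0.5},{"tx":5,"ty":-3.5,"tz":0,"twist":0,"grip":0.5},{"tx":5,"ty":-3.5,"tz":0,"twist":0,"grip":0.5},{"tx":5,"ty":-3.5,"tz":0,"twist":0,"grip":0.5},{"tx":0,"ty":0,"tz":3,"twist":0,"grip":0.5},{"tx":0,"ty":0,"tz":3,"twist":0,"grip":0.5},{"tx":0,"ty":0,"tz":0,"twist":0,"grip":0.5},{"tx":0,"ty":0,"tz":0,"twist":0,"grip":0.5},{"tx":0,"ty":0,"tz":0,"twist":0,"grip":0.5}]';python3 -c "
from h import *
plan(.4085,.2945,.060,1.499)
p=snap('wrist');save(p,'w19.png')
print([np.round(unproj(p,c,.071)[0,:2],4).tolist() for c,a,_ in caps(p)])"
```

```text
time: 47.15
tool_pos: [0.4095, 0.2954, 0.1217]
ee_rot: [3.139, -0.002, 1.499]
wrist_force: [-0.1, -0.2, 0.4]
width: 0.0471
t 47.15 pose [0.4095 0.2954 0.1217] [ 3.1390e+00 -1.6000e-03  1.4993e+00] w 0.0471 F [-0.1 -0.2  0.4]
twist 0.02 shift cm before-twist [-0.1  -0.1   6.17] after-twist [-0.1  -0.1   6.17]
[[0.4104, 0.3229], [0.4082, 0.3076], [0.4073, 0.2833]]
```

View pics/w19.png

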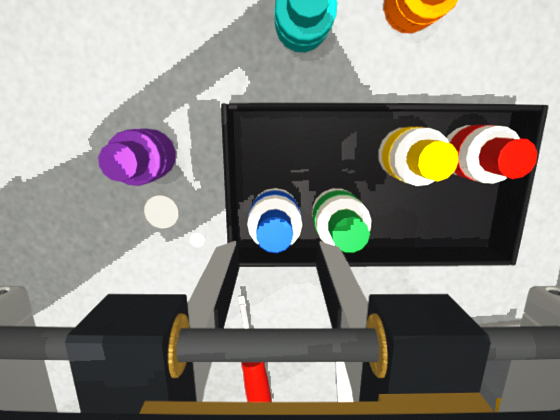

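```bash
python3 -m crank '[{"tx":0,"ty":-0.1,"tz":3,"twist":0,"grip":0.45},{"tx":0,"ty":0,"tz":2.9,"twist":0,"grip":0.45},{"tx":0,"ty":0,"tz":0,"twist":0,"grip":0.45},{"tx":0,"ty":0,"tz":0,"twist":0,"grip":0.1},{"tx":0,"ty":0,"tz":0,"twist":0,"grip":0.1},{"tx":0,"ty":0,"tz":0,"twist":0,"grip":0.1},{"tx":0,"ty":0,"tz":0,"twist":0,"grip":0.1}]';python3 -m crank '[{"tx":0,"ty":0,"tz":-2,"twist":0,"grip":0.1},{"tx":0,"ty":0,"tz":-4,"twist":0,"grip":0.1},{"tx":0,"ty":0,"tz":-4,"twist":0,"grip":0.1},{"tx":0,"ty":0,"tz":-2,"twist":0,"grip":0.1},{"tx":0,"ty":0,"tz":0,"twist":-5.5,"grip":0.1},{"tx":0,"ty":0,"tz":0,"twist":0,"grip":0.1}]'; python3 - <<'E'
from h import *
plan(.6154,.093,.18,1.596)
E
```

```text
time: 48.08
tool_pos: [0.4081, 0.2957, 0.0624]
ee_rot: [3.14, -0.001, 1.5]
wrist_force: [-0.4, 0.4, 6.1]
width: 0.0274
time: 48.82
tool_pos: [0.4071, 0.2951, 0.1805]
ee_rot: [-3.141, 0.001, 1.595]
wrist_force: [-0.9, 0.5, -0.5]
width: 0.0273
t 48.83 pose [0.4071 0.2951 0.1805] [-3.1409e+00  5.0000e-04  1.5947e+00] w 0.0273 F [-0.9  0.5 -0.5]
twist -0.08 shift cm before-twist [-20.71  20.34   0.05] after-twist [-20.73  20.31   0.05]
```

```bash
python3 -m crank '[{"tx":-3.5,"ty":3.5,"tz":0,"twist":0,"grip":0.1},{"tx":-4.3,"ty":4.2,"tz":0,"twist":0,"grip":0.1},{"tx":-4.3,"ty":4.2,"tz":0,"twist":0,"grip":0.1},{"tx":-4.3,"ty":4.2,"tz":0,"twist":0,"grip":0.1},{"tx":-4.3,"ty":4.2,"tz":0,"twist":0,"grip":0.1},{"tx":0,"ty":0,"tz":0,"twist":0,"grip":0.1},{"tx":0,"ty":0,"tz":4,"twist":0,"grip":0.1},{"tx":0,"ty":0,"tz":4,"twist":0,"grip":0.1},{"tx":0,"ty":0,"tz":2,"twist":0,"grip":0.1},{"tx":0,"ty":0,"tz":0,"twist":0,"grip":0.1},{"tx":0,"ty":0,"tz":0,"twist":0,"grip":0.1},{"tx":0,"ty":0,"tz":0,"twist":0,"grip":0.1}]';python3 -c "
from h import *
plan(.6154,.093,.067,1.596)"
```

```text
time: 50.32
tool_pos: [0.6168, 0.0936, 0.0834]
ee_rot: [3.137, -0.0, 1.596]
wrist_force: [0.1, 0.1, -1.3]
width: 0.0272
t 50.33 pose [0.6168 0.0936 0.0834] [ 3.1375e+00 -1.0000e-04  1.5957e+00] w 0.0272 F [ 0.1  0.1 -1.3]
twist -0.02 shift cm before-twist [-0.05 -0.14  1.64] after-twist [-0.05 -0.14  1.64]
```

```bash
python3 -m crank '[{"tx":-0.05,"ty":-0.05,"tz":0.8,"twist":0,"grip":0.1},{"tx":0,"ty":0,"tz":0.4,"twist":0,"grip":0.1},{"tx":0,"ty":0,"tz":0.2,"twist":0,"grip":0.1},{"tx":0,"ty":0,"tz":0,"twist":0,"grip":0.1},{"tx":0,"ty":0,"tz":0,"twist":0,"grip":0.1}]'; python3 -m crank '[{"tx":0,"ty":0,"tz":0,"twist":0,"grip":0.5},{"tx":0,"ty":0,"tz":0,"twist":0,"grip":0.5},{"tx":0,"ty":0,"tz":-3,"twist":0,"grip":0.5},{"tx":0,"ty":0,"tz":-4,"twist":0,"grip":0.5},{"tx":0,"ty":0,"tz":-5,"twist":0,"grip":0.5},{"tx":-5,"ty":-4,"tz":-1,"twist":0,"grip":0.5},{"tx":-5,"ty":-4,"tz":-1,"twist":0,"grip":0.5},{"tx":0,"ty":-3,"tz":0,"twist":0,"grip":0.5},{"tx":0,"ty":0,"tz":0,"twist":0,"grip":0.5},{"tx":0,"ty":0,"tz":0,"twist":0,"grip":0.5}]';python3 -c "
from h import *
plan(.483,-.0101,.0257,1.596)
p=snap('wrist');save(p,'w20.png')
for c,a,m in caps(p):
  if a>100: print(c.round(1),a,unproj(p,c,.074)[0,:2].round(4))
d=cams.outline_of(p,'bar');print([(x['conf'],x['centre'],fit([(p,x['region'])],'bar',[.483,-.01,.025],0)) for x in d[:1]])
save(snap('side'),'s20.png')
save(snap('top'),'t20.png')"
```

```text
time: 50.95
tool_pos: [0.6147, 0.0928, 0.0675]
ee_rot: [-3.141, 0.0, 1.596]
wrist_force: [-2.7, -0.3, 3.8]
width: 0.0276
time: 52.2
tool_pos: [0.511, -0.006, 0.2061]
ee_rot: [3.141, 0.0, 1.596]
wrist_force: [0.1, -0.1, -0.2]
width: 0.0474
t 52.2 pose [ 0.511  -0.006   0.2061] [3.1407e+00 1.0000e-04 1.5960e+00] w 0.0474 F [ 0.1 -0.1 -0.2]
twist 0.0 shift cm before-twist [-0.34 -2.81 18.04] after-twist [-0.34 -2.81 18.04]
[362.2 106.8] 159 [0.5857 0.0875]
[392. 103.] 921 [0.6123 0.0916]
[360.5 150.9] 164 [0.5877 0.0482]
[387.2 159.4] 808 [0.6137 0.0411]
[360.7 191.8] 187 [0.5916 0.0094]
[382.8 209.3] 755 [ 0.615  -0.0076]
[353.7 230.1] 149 [ 0.5884 -0.0297]
[374.3 253.4] 904 [ 0.6118 -0.0542]
[370.7 289.5] 245 [ 0.6125 -0.0954]
[(0.87, [254.4, 172.3], (array([ 0.48364302, -0.01114362,  0.02587951]), np.float64(0.025207952601765116)))]
```

View pics/w20.png

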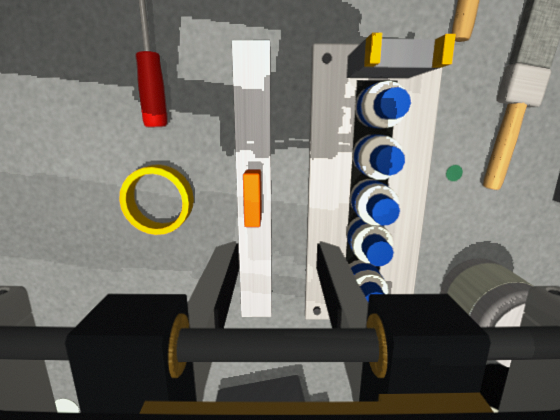

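View pics/s20.png

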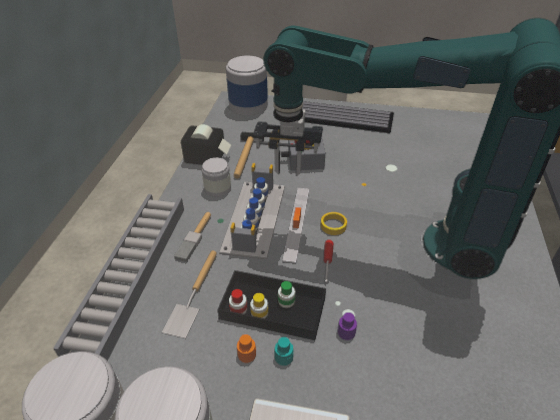

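View pics/t20.png

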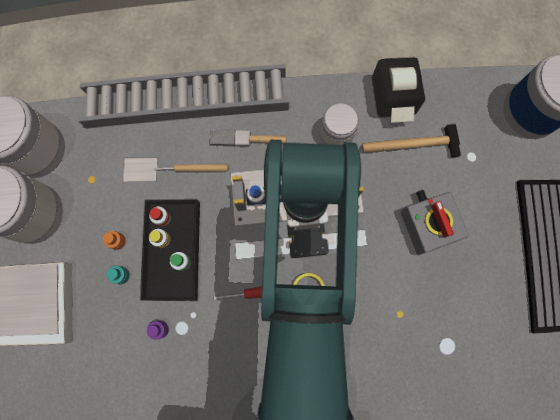

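All five blues stand on the strip, the crate keeps red, yellow and green, and the bar lies undisturbed at (.484,-.011). The nudged bottle, second from the isolator end at (374,253), is still about 4 mm off the line, so I straighten it.

```bash
python3 -m crank '[{"tx":-2.4,"ty":5,"tz":1,"twist":0,"grip":0.5},{"tx":-2.4,"ty":5.5,"tz":2,"twist":0,"grip":0.5},{"tx":0,"ty":0,"tz":2,"twist":0,"grip":0.5},{"tx":0,"ty":0,"tz":3,"twist":0,"grip":0.45},{"tx":0,"ty":0,"tz":0,"twist":0,"grip":0.45},{"tx":0,"ty":0,"tz":0,"twist":0,"grip":0.45},{"tx":0,"ty":0,"tz":0,"twist":0,"grip":0.45}]';python3 -c "
from h import *
plan(.615,-.0535,.066,1.596)
p=snap('wrist');save(p,'w21.png')
for c,a,m in caps(p):
  if a>100: print(c.round(1),a,unproj(p,c,.074)[0,:2].round(4))"
```

```text
time: 53.28
tool_pos: [0.6168, -0.0513, 0.1287]
ee_rot: [3.138, 0.001, 1.596]
wrist_force: [-0.9, -0.1, 0.1]
width: 0.0422
t 53.27 pose [ 0.6168 -0.0513  0.1287] [3.138e+00 8.000e-04 1.596e+00] w 0.0422 F [-0.9 -0.1  0.1]
twist -0.0 shift cm before-twist [-0.21 -0.19  6.27] after-twist [-0.21 -0.19  6.27]
[278.   20.3] 1662 [0.6142 0.0888]
[276.7  59.5] 215 [0.614  0.0659]
[278.3 100.8] 1363 [0.6157 0.0405]
[278.6 174.4] 1220 [ 0.6172 -0.0087]
[276.  237.4] 1583 [ 0.6166 -0.056 ]
[276.  297.3] 1249 [ 0.6178 -0.1062]
```

View pics/w21.png

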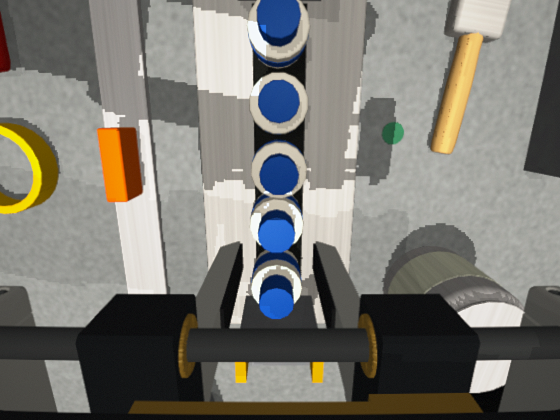

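Seen from straight above, the five caps line up to within about 2 mm (columns 276–279), so I leave them. Now the bar.

```bash
python3 -m crank '[{"tx":0,"ty":0,"tz":-4.5,"twist":0,"grip":0.45},{"tx":1,"ty":-3.3,"tz":0,"twist":0,"grip":0.45},{"tx":1,"ty":-3.3,"tz":0,"twist":0,"grip":0.45},{"tx":1,"ty":-3.3,"tz":0,"twist":0,"grip":0.45},{"tx":1,"ty":-3.2,"tz":0,"twist":0,"grip":0.45},{"tx":0,"ty":0,"tz":4,"twist":0,"grip":0.45},{"tx":0,"ty":0,"tz":4,"twist":0,"grip":0.45},{"tx":0,"ty":0,"tz":2,"twist":0,"grip":0.45},{"tx":0,"ty":0,"tz":0,"twist":0,"grip":0.45},{"tx":0,"ty":0,"tz":0,"twist":0,"grip":0.45}]';python3 -c "
from h import *
plan(.4833,-.0105,.0265,1.596)
p=snap('wrist');save(p,'w22.png')"
```

```text
time: 54.58
tool_pos: [0.4849, -0.0147, 0.0733]
ee_rot: [3.138, 0.001, 1.596]
wrist_force: [-0.1, 0.5, -0.4]
width: 0.0422
t 54.58 pose [ 0.4849 -0.0147  0.0733] [3.1384e+00 6.0000e-04 1.5957e+00] w 0.0422 F [-0.1  0.5 -0.4]
twist -0.02 shift cm before-twist [ 0.43 -0.15  4.68] after-twist [ 0.43 -0.15  4.68]
```

View pics/w22.png

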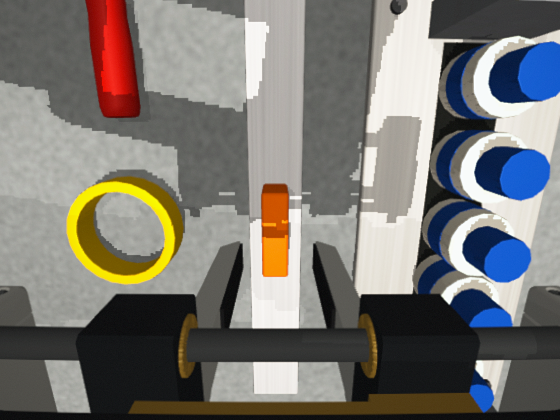

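```bash
python3 -m crank '[{"tx":0.4,"ty":-0.05,"tz":2.5,"twist":0,"grip":0.45},{"tx":0,"ty":0,"tz":2,"twist":0,"grip":0.45},{"tx":0,"ty":0,"tz":0,"twist":0,"grip":0.45},{"tx":0,"ty":0,"tz":0,"twist":0,"grip":0},{"tx":0,"ty":0,"tz":0,"twist":0,"grip":0},{"tx":0,"ty":0,"tz":0,"twist":0,"grip":0},{"tx":0,"ty":0,"tz":0,"twist":0,"grip":0}]';python3 -m crank '[{"tx":0,"ty":0,"tz":-2,"twist":0,"grip":0},{"tx":0,"ty":0,"tz":-4,"twist":0,"grip":0},{"tx":0,"ty":0,"tz":-5,"twist":0,"grip":0},{"tx":0,"ty":0,"tz":-4,"twist":0,"grip":0},{"tx":0,"ty":0,"tz":0,"twist":0,"grip":0},{"tx":0,"ty":0,"tz":0,"twist":0,"grip":0},{"tx":0,"ty":0,"tz":0,"twist":0,"grip":0}]';python3 -c "
from h import *
plan(.6183,-.0075,.18,1.596)
p=snap('wrist');save(p,'w23.png')
save(snap('side'),'s23.png',(160,100,360,270),4)"
```

```text
time: 55.5
tool_pos: [0.4836, -0.0107, 0.0275]
ee_rot: [3.141, 0.0, 1.596]
wrist_force: [-2.5, -0.1, 5.2]
width: 0.0177
time: 56.38
tool_pos: [0.4816, -0.0104, 0.1732]
ee_rot: [-3.136, -0.001, 1.596]
wrist_force: [0.1, -0.5, -3.3]
width: 0.0176
t 56.38 pose [ 0.4816 -0.0104  0.1732] [-3.1358e+00 -9.0000e-04  1.5956e+00] w 0.0176 F [ 0.1 -0.5 -3.3]
twist -0.02 shift cm before-twist [-0.05 13.67 -0.68] after-twist [-0.06 13.67 -0.68]
```

View pics/w23.png

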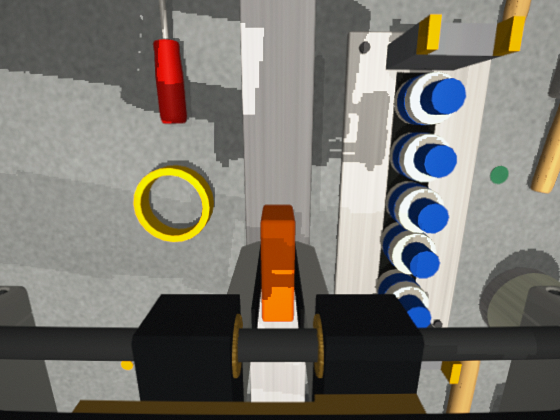

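View pics/s23.png

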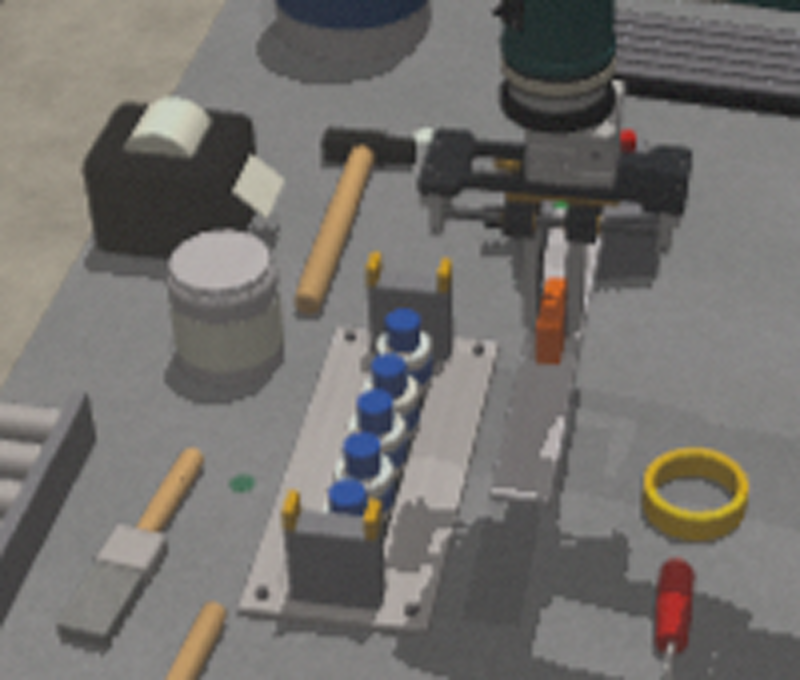

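```bash
python3 -m crank '[{"tx":0,"ty":0,"tz":-0.8,"twist":0,"grip":0},{"tx":0,"ty":3.4,"tz":0,"twist":0,"grip":0},{"tx":0,"ty":3.4,"tz":0,"twist":0,"grip":0},{"tx":0,"ty":3.4,"tz":0,"twist":0,"grip":0},{"tx":0,"ty":3.25,"tz":0,"twist":0,"grip":0},{"tx":0,"ty":0,"tz":0,"twist":0,"grip":0},{"tx":0,"ty":0,"tz":0,"twist":0,"grip":0},{"tx":0,"ty":0,"tz":0,"twist":0,"grip":0}]';python3 -c "
from h import *
plan(.6183,-.0073,.1125,1.596)
p=snap('wrist');save(p,'w24.png')
save(snap('side'),'s24.png',(180,110,320,270),4)
save(snap('top'),'t24.png',(210,140,390,240),4)"
```

```text
time: 57.48
tool_pos: [0.617, -0.0072, 0.1849]
ee_rot: [3.141, 0.0, 1.596]
wrist_force: [0.5, 0.1, -3.4]
width: 0.0178
t 57.48 pose [ 0.617  -0.0072  0.1849] [3.1415e+00 1.0000e-04 1.5956e+00] w 0.0178 F [ 0.5  0.1 -3.4]
twist -0.02 shift cm before-twist [-0.01  0.13  7.24] after-twist [-0.01  0.13  7.24]
```

View pics/w24.png

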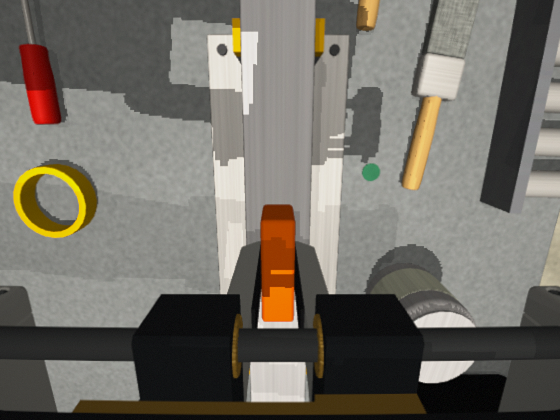

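View pics/s24.png

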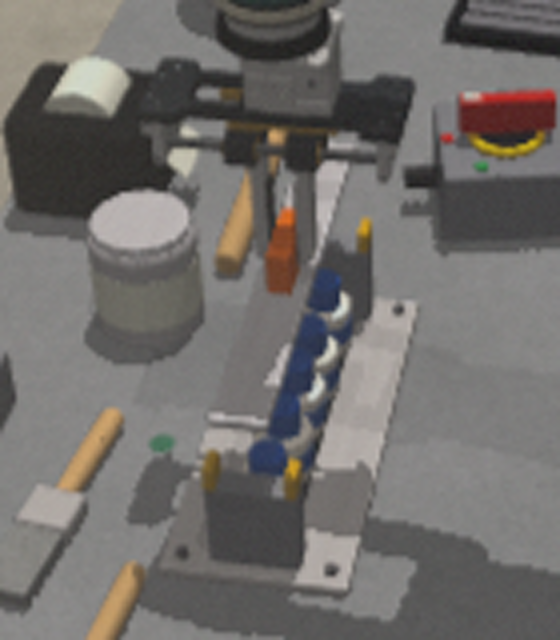

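The bar hangs centred over the cheeks at (236,35) and (320,35) in the wrist view. I lower it.

```bash
python3 -m crank '[{"tx":0,"ty":0.1,"tz":2,"twist":0,"grip":0},{"tx":0,"ty":0,"tz":2,"twist":0,"grip":0},{"tx":0,"ty":0,"tz":1.2,"twist":0,"grip":0},{"tx":0,"ty":0,"tz":0,"twist":0,"grip":0},{"tx":0,"ty":0,"tz":0,"twist":0,"grip":0},{"tx":0,"ty":0,"tz":0,"twist":0,"grip":0}]';python3 -c "
from h import *
plan(.6183,-.0073,.1105,1.596)"
```

```text
time: 58.38
tool_pos: [0.6193, -0.0073, 0.1338]
ee_rot: [3.139, 0.0, 1.596]
wrist_force: [-1.1, -0.4, -4.5]
width: 0.0175
t 58.38 pose [ 0.6193 -0.0073  0.1338] [3.1393e+00 4.0000e-04 1.5957e+00] w 0.0175 F [-1.1 -0.4 -4.5]
twist -0.02 shift cm before-twist [ 0.   -0.1   2.33] after-twist [ 0.   -0.1   2.33]
```

```bash
python3 -m crank '[{"tx":0,"ty":0,"tz":0.8,"twist":0,"grip":0},{"tx":0,"ty":0,"tz":0.8,"twist":0,"grip":0},{"tx":0,"ty":0,"tz":0.4,"twist":0,"grip":0},{"tx":0,"ty":0,"tz":0,"twist":0,"grip":0},{"tx":0,"ty":0,"tz":0,"twist":0,"grip":0}]';python3 -m crank '[{"tx":0,"ty":0,"tz":0.2,"twist":0,"grip":0},{"tx":0,"ty":0,"tz":0,"twist":0,"grip":0},{"tx":0,"ty":0,"tz":0,"twist":0,"grip":0}]'
```

```text
time: 59.0
tool_pos: [0.6188, -0.0073, 0.1126]
ee_rot: [3.141, 0.0, 1.596]
wrist_force: [0.3, -0.2, -4.1]
width: 0.0178
time: 59.38
tool_pos: [0.6187, -0.0072, 0.1105]
ee_rot: [3.142, 0.0, 1.596]
wrist_force: [-0.1, -0.1, -2.9]
width: 0.0176
```

```bash
python3 -m crank '[{"tx":0,"ty":0,"tz":0.15,"twist":0,"grip":0},{"tx":0,"ty":0,"tz":0,"twist":0,"grip":0},{"tx":0,"ty":0,"tz":0,"twist":0,"grip":0}]'
```

```text
time: 59.75
tool_pos: [0.619, -0.0073, 0.1096]
ee_rot: [3.141, 0.0, 1.596]
wrist_force: [0.0, -1.6, -1.1]
width: 0.0174
```

```bash
python3 -m crank '[{"tx":0,"ty":0,"tz":0.1,"twist":0,"grip":0},{"tx":0,"ty":0,"tz":0,"twist":0,"grip":0.45},{"tx":0,"ty":0,"tz":0,"twist":0,"grip":0.45},{"tx":0,"ty":0,"tz":-2,"twist":0,"grip":0.45},{"tx":0,"ty":0,"tz":-4,"twist":0,"grip":0.45},{"tx":0,"ty":0,"tz":-5,"twist":0,"grip":0.45},{"tx":0,"ty":0,"tz":0,"twist":0,"grip":0.45},{"tx":0,"ty":0,"tz":0,"twist":0,"grip":0.45}]';python3 -c "
from h import *
plan(.504,-.344,.22,.22)
p=snap('wrist');save(p,'w25.png')
d=cams.outline_of(p,'bar');print([(x['conf'],x['centre'],fit([(p,x['region'])],'bar',[.618,-.007,.025],0.082)) for x in d[:1]])
p=snap('side');save(p,'s25.png',(180,110,320,270),4)"
```

```text
time: 60.75
tool_pos: [0.6185, -0.0072, 0.2173]
ee_rot: [-3.141, -0.0, 1.596]
wrist_force: [-0.4, -0.5, 0.0]
width: 0.0422
t 60.75 pose [ 0.6185 -0.0072  0.2173] [-3.141  -0.      1.5957] w 0.0422 F [-0.4 -0.5  0. ]
twist 78.82 shift cm before-twist [-33.38 -12.28  -0.27] after-twist [-18.52  30.37  -0.27]
[(0.59, [279.4, 162.4], (array([ 0.61967724, -0.00694101,  0.02566173]), np.float64(0.08070917315124526)))]
```

View pics/w25.png

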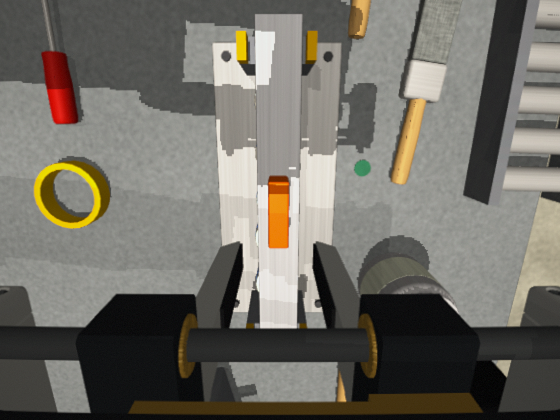

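View pics/s25.png

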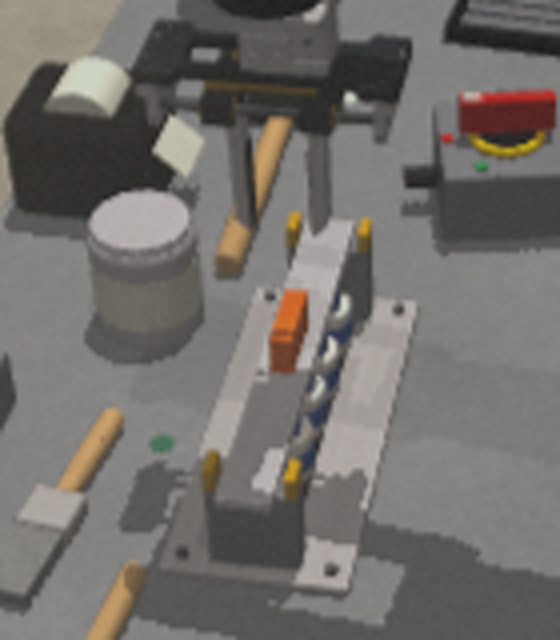

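The bar sits between the cheeks, grip block up. Back to the isolator.

```bash
python3 -m crank '[{"tx":-4.8,"ty":-1.76,"tz":-0.3,"twist":0,"grip":0.5},{"tx":-4.8,"ty":-1.76,"tz":0,"twist":0,"grip":0.5},{"tx":-4.8,"ty":-1.76,"tz":0,"twist":0,"grip":0.5},{"tx":-4.8,"ty":-1.76,"tz":0,"twist":0,"grip":0.5},{"tx":-4.8,"ty":-1.76,"tz":0,"twist":0,"grip":0.5},{"tx":-4.8,"ty":-1.76,"tz":0,"twist":0,"grip":0.5},{"tx":-4.6,"ty":-1.72,"tz":0,"twist":0,"grip":0.5},{"tx":0,"ty":0,"tz":0,"twist":10,"grip":0.5},{"tx":0,"ty":0,"tz":0,"twist":10,"grip":0.5},{"tx":0,"ty":0,"tz":0,"twist":10,"grip":0.5},{"tx":0,"ty":0,"tz":0,"twist":10,"grip":0.5},{"tx":0,"ty":0,"tz":0,"twist":10,"grip":0.5}]';python3 -m crank '[{"tx":0,"ty":0,"tz":0,"twist":10,"grip":0.5},{"tx":0,"ty":0,"tz":0,"twist":10,"grip":0.5},{"tx":0,"ty":0,"tz":0,"twist":8,"grip":0.5},{"tx":0,"ty":0,"tz":0,"twist":0,"grip":0.5},{"tx":0,"ty":0,"tz":0,"twist":0,"grip":0.5}]';python3 -c "
from h import *
plan(.504,-.344,.095,.23)
p=snap('wrist');save(p,'w26.png')
p=snap('top');save(p,'t26.png',(200,140,400,290),4)
a=cams.outline_of(p,'bar')[0]['region'];c=cams.outline_of(p,'cradle')[0]['region']
print('bar',fit([(p,a)],'bar',[.618,-.007,.025],.082))
M['cr2']=M['cradle']+[x+[0,0,.082] for x in M['bar']]
print('cradle',fit([(p,a|c)],'cr2',[.618,-.007,.025],0))"
```

```text
time: 62.4
tool_pos: [0.5037, -0.3438, 0.219]
ee_rot: [-3.138, 0.001, 0.717]
wrist_force: [-0.4, -0.2, 0.3]
width: 0.0468
time: 63.02
tool_pos: [0.504, -0.344, 0.22]
ee_rot: [-3.14, 0.001, 0.236]
wrist_force: [0.1, 0.6, -0.3]
width: 0.0472
t 63.02 pose [ 0.504 -0.344  0.22 ] [-3.1403e+00  1.0000e-03  2.3630e-01] w 0.0472 F [ 0.1  0.6 -0.3]
twist 0.36 shift cm before-twist [0.00e+00 1.00e-02 1.25e+01] after-twist [0.00e+00 1.00e-02 1.25e+01]
bar (array([ 0.60546877, -0.01315609,  0.09683412]), np.float64(0.9574288724973656))
cradle (array([ 0.61822596, -0.00986867,  0.02179388]), np.float64(0.4017133454637264))
```

View pics/w26.png

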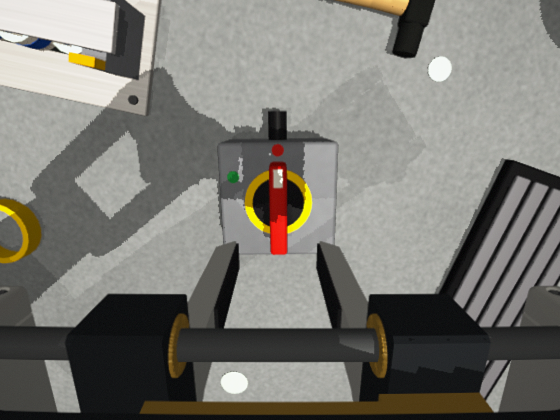

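View pics/t26.png

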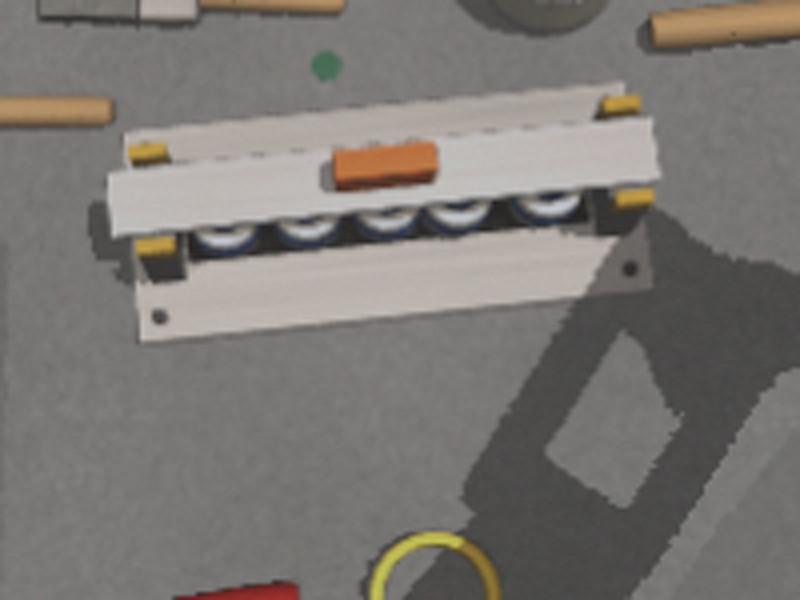

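```bash
python3 - <<'E'
from h import *
p=snap('top')
f=lambda L:np.array(L,float)/4+[200,140]-.375
B=unproj(p,f([(108,173),(113,236),(652,118),(658,180)]),.09)[:,:2]
C=unproj(p,f([(147,151),(155,245),(620,104),(634,197)]),.10)[:,:2]
P=unproj(p,f([(125,132),(140,342),(622,82),(652,288)]),.01)[:,:2]
for n,x in (('bar',B),('cheek',C),('plate',P)):
    m=x.mean(0); v=x[:2].mean(0)-x[2:].mean(0); print(n,m.round(4),'len',np.linalg.norm(v).round(4),'yaw',np.arctan2(-v[0],v[1]).round(4))
E
```

```text
bar [ 0.6182 -0.0066] len 0.327 yaw 0.0245
cheek [ 0.6168 -0.0097] len 0.2829 yaw 0.0224
plate [ 0.6173 -0.0098] len 0.3256 yaw 0.0251
```

The bar is within about 3 mm of the cradle's centre end to end and 1–2 mm across, with yaw matching (.025). That is good enough. The five bottles are under it, and the isolator handle is lined up between the fingers. I switch it on.

```bash
python3 -m crank '[{"tx":0,"ty":0,"tz":4.5,"twist":0,"grip":0.5},{"tx":0,"ty":0,"tz":4,"twist":0,"grip":0.5},{"tx":0,"ty":0,"tz":3.9,"twist":0,"grip":0.5},{"tx":0,"ty":0,"tz":0,"twist":0,"grip":0.5},{"tx":0,"ty":0,"tz":0,"twist":0,"grip":0},{"tx":0,"ty":0,"tz":0,"twist":0,"grip":0},{"tx":0,"ty":0,"tz":0,"twist":0,"grip":0},{"tx":0,"ty":0,"tz":0,"twist":0,"grip":0}]'; python3 -m crank '[{"tx":0,"ty":0,"tz":0,"twist":-7,"grip":0},{"tx":0,"ty":0,"tz":0,"twist":-9,"grip":0},{"tx":0,"ty":0,"tz":0,"twist":-9,"grip":0},{"tx":0,"ty":0,"tz":0,"twist":-9,"grip":0},{"tx":0,"ty":0,"tz":0,"twist":-9,"grip":0},{"tx":0,"ty":0,"tz":0,"twist":-9,"grip":0},{"tx":0,"ty":0,"tz":0,"twist":-7,"grip":0},{"tx":0,"ty":0,"tz":0,"twist":-2,"grip":0},{"tx":0,"ty":0,"tz":0,"twist":0,"grip":0},{"tx":0,"ty":0,"tz":0,"twist":0,"grip":0}]'; python3 - <<'E'
from h import *
o=get_obs();print(o['ee_rot'],o['wrist_force'],o['wrist_torque'])
E
```

```text
time: 64.28
tool_pos: [0.5048, -0.3441, 0.0986]
ee_rot: [3.141, -0.002, 0.235]
wrist_force: [-0.9, 1.4, 4.9]
width: 0.0159
time: 65.53
tool_pos: [0.504, -0.3433, 0.0987]
ee_rot: [-3.141, -0.001, 1.299]
wrist_force: [-2.2, 3.4, 6.0]
width: 0.016
[-3.14111704e+00 -1.12599954e-03  1.29855660e+00] [-2.15477997  3.41215514  5.98509574] [ 0.66079159  0.43155014 -0.23501626]
```

```bash
python3 -m crank '[{"tx":0,"ty":0,"tz":0,"twist":-2,"grip":0},{"tx":0,"ty":0,"tz":0,"twist":0,"grip":0},{"tx":0,"ty":0,"tz":0,"twist":0,"grip":0},{"tx":0,"ty":0,"tz":0,"twist":1,"grip":0},{"tx":0,"ty":0,"tz":0,"twist":0,"grip":0.5},{"tx":0,"ty":0,"tz":0,"twist":0,"grip":0.5},{"tx":0,"ty":0,"tz":0,"twist":0,"grip":0.5},{"tx":0,"ty":0,"tz":-4,"twist":0,"grip":0.5},{"tx":0,"ty":0,"tz":-5,"twist":0,"grip":0.5},{"tx":0,"ty":0,"tz":-3,"twist":0,"grip":0.5},{"tx":0,"ty":0,"tz":0,"twist":0,"grip":0.5},{"tx":0,"ty":0,"tz":0,"twist":0,"grip":0.5}]';python3 -c "
from h import *
p=snap('wrist');save(p,'w27.png')
h=cv2.cvtColor(p['frame'],cv2.COLOR_RGB2HSV)
g=cv2.inRange(h,(50,90,40),(80,255,255));n,l,s,c=cv2.connectedComponentsWithStats(g)
for i in range(1,n):
  if s[i,4]>15: print('green',c[i],s[i,4],unproj(p,c[i],.07))
save(snap('top'),'t27.png');save(snap('side'),'s27.png')"
```

```text
time: 67.03
tool_pos: [0.5037, -0.3438, 0.215]
ee_rot: [-3.139, -0.001, 1.316]
wrist_force: [0.4, 0.2, -0.4]
width: 0.047
green [278.96  150.616] 125 [[ 0.51821695 -0.29427758  0.07      ]]
```

View pics/w27.png

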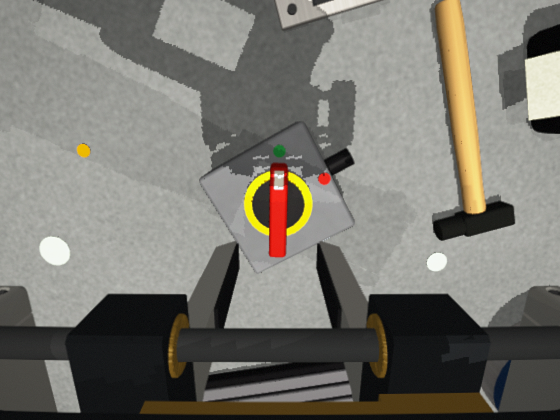

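View pics/t27.png

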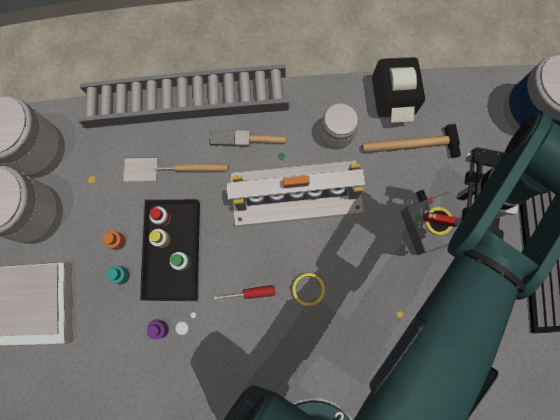

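View pics/s27.png

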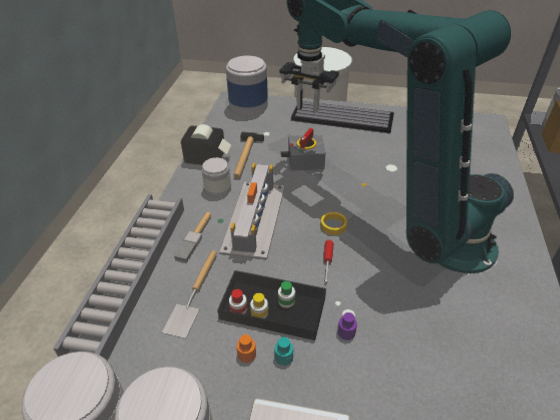

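The pointer (279,178) lines up with the green dot (279,151). The bar is on the posts over the five bottles. Only red, yellow and green remain in the crate, and the bystanders are where they started. I hand in.

```bash
python3 -c "
from bench import ticket
print(ticket.close_job())"
```

```text
the job is handed in; nothing more can be done
None
```

I finished the whole job in the order asked and handed it in at about 67 s of the 210 s. The hand-in gave no verdict.

**What I did:** I switched the isolator off, laid the bar on the free bench and stood all five blue-capped bottles in one row on the black strip. I then laid the bar back between the cheeks, grip block up, and switched the isolator on. Partway through, a bottle already on the cradle was knocked about 25 mm aside. I picked it up and put it back in the row.

**Last checks:**
- **Isolator:** the pointer is in line with the green dot.
- **Crate:** red, yellow and green are still in it, and the other things on the bench look where they started.
- **Bottles:** when last seen before the bar went on, the row was within about 2 mm of the strip's centre line. The knock also nudged the second bottle from the isolator end. One slanted view put it about 4 mm off, the overhead view about 2 mm, so I left it.
- **Bar:** by the top camera it is about 3 mm off centre end to end and 1–2 mm across, which is close to the camera error. An automatic outline fit of the bar failed on that picture, so these figures come from corners I read off by eye.

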